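# Clear, oil and load the table skewer grill

### The arm

A 6-joint arm with a two-finger parallel gripper is mounted at the origin on the work surface. World frame = base frame: x ahead of the robot, y to its left, z up, the work surface at z = 0. Lengths are in mm, angles in rad, forces in N, time in s.
With the tool pointing down it reaches from about 350 to 975 mm from the base axis. Payload 7.1 kg.
Tool frame: the origin (TCP) lies midway between the tips of the shut fingers; the grasp point (between the pads) lies 19 mm behind it; z points along the fingers, y is the line along which they close (so a half turn about z gives the same grasp; the last joint's range is limited). The gripper opens to 88 mm and grips with 3 to 60 N. Pads are 20 mm wide; open, the fingers measure 115 mm over their backs; the gripper's body (75 mm by 178 mm) begins 61 mm behind the grasp point.
Start: joints at [-1.211, 0.423, 1.63, -0, 1.089, -0.019], TCP at [231.145, -580.669, 193.275] pointing down, gripper open.
Joint ranges: [-3, 3], [-0.9, 2.11], [0.09, 2.58], [-1.31, 4.45], [0.11, 2.69], [-2.54, 2.54]. Speed limits (rad/s): [2.39, 2.39, 3.01, 3.14, 3.14, 3.14].

### API

Orientations are given as a rotation vector (axis times angle).
In Python, from workcell import ctrl gives the robot as it stands. The module is installed in compiled form; this text tells all that it offers.
- The arm moves only by the tool apply_moves, never from a script. Its argument "targets" is a list of rows, each a list of 3 entries, a list of its own where there are three numbers: the opening, from -1 (shut) to 1 (fully open), then the shift along the tool's x, y, z normalised to -1 to 1, where 1 is 5 cm, then the turn, a rotation vector about the tool's x, y, z normalised to -1 to 1, where 1 is 90 degrees. In form: [[jaw, [x, y, z], [wx, wy, wz]], ...]. A call has 1 to 8 rows; each row shifts and turns the commanded pose from where the row before left it, along the tool's axes as they then stand; what a row does not reach is not made up. A row lasts 1/8 s, in which the tool goes at most 62.5 mm and 10.7 degrees, less where a joint would pass 70% of its speed; a pose out of reach is approached as far as the arm can. A call with a number of a shift or a turn outside -1 to 1 is refused whole. A call with a gripper value outside its range is refused whole. The fingers move at their own pace and stop on an object; the grip force is fixed at half the most. Time passes only in rows, so rows that do not move let the fingers close. It gives the time, the measured TCP pose, the force, the opening and the grip force at its end, in the units of the state.
- ctrl.get_obs(): the state, without advancing time (a new reading comes with each control period).
- ctrl.get_image(name): name is "scene" or "top" or "wrist"; returns a dict with "pixels" (400x640x3 uint8, blue, green, red), "camera_matrix" (3x3 intrinsics, pixels), "view" (4x4, takes a point from world to camera coordinates); the wrist camera has in their place "hand_eye" (4x4, takes a point from camera to tool coordinates, whose origin is the TCP and whose axes are the flange's). Camera axes: x right, y down, z forward; pixel columns grow to the right and rows downward; lengths in mm; the calibration is good to about 2 mm. A picture is of the moment at which its call begins: read the wrist's pose just before it. There is no depth.
- ctrl.close_job(): hands the job in; it is judged then, once.
Trained networks look in the newest picture that a camera, given by its name, has taken for a name from the list of things; names that differ only in an ending like _2 or _b are one class to them, and where a whole thing is asked for, a point or a joint stands for the part that bears it (a point fixed in the world has none). Each returns a list of dicts, best first, with "score" (0 to 1); they miss things now and then, are a little off and sometimes report something else, mostly with a low value. They report only what shows in the picture. A call takes as long as a camera call.
- ctrl.masks_of(label, camera): "region" (400x640 bool, what is visible of it) and "bbox" ([left, top, right, bottom] in pixels, round what is visible of it).
- ctrl.pinpoint(label, camera): "xy" ([column, row] in pixels: a listed point, or the origin of a listed thing).
The state is a dict: "t": time; "qpos": joint angles; "qvel": joint speeds; "joint_torque": joint torques, N m; "ee_pos": TCP position; "orientation": TCP orientation; "ft_force": force on the tool from outside, world axes, zero at the start; "moment": the same for the moment, N m; "width": finger opening in mm; "grasp_force": force on a finger pad.
Only numpy, scipy, OpenCV 4.12 (cv2) and the standard library are available. Lean on these libraries where they do the work, as an engineer would, in place of code of your own. Each camera call takes 0.05 s, during which the arm holds its last target. There are 200 camera calls.

### The job

Get the table's cold skewer grill ready for the next guests: first move every charred lump out of the trough into the steel waste pail, then press the red cap of the oil spray can fully down for a moment while the skewers are still on their tray, and then lay every rice-cake skewer level across the grill, its bare blade resting on both long walls, squarely and with the skewers at least 50 mm apart. Leave the other tableware alone.

Things in the scene. Friction and masses are not known exactly. Their poses are not given: they have to be found in the camera images.
- grill: Fixed trough-shaped skewer grill, origin at the centre of its underside. Long walls run along y, centre lines at x = -88 and +88, 6 thick, 292 long, tops at z = 65; short end walls at y = -143 and +143, tops at z = 51. Trough inside 170 (x) x 280 (y), floor at z = 12. A skewer properly laid lies along x with its origin at z = 67.
- pail: Fixed round steel waste pail, open at the top, 100 high, outer diameter 146 at the rim and 126 at the bottom, wall 3; origin at the centre of its underside.
- nozzle_top (a point): Centre of the top face of the red spray cap (28 diameter, 20 high) on the fixed yellow and green oil spray can (60 diameter, in a black foot 90 wide); about 177 above the table when up. It moves down with the cap.
- nozzle (a joint): Travel of the spray cap: 0 up, 0.008 m fully down; sprung, about 6 N fully down.
- tray: Fixed flat metal tray 330 (x) x 260 (y) holding the skewers side by side, along its x; surface at 4, rim at 7 above the table; origin at the centre of its underside.
- skewer0: Rice-cake skewer lying flat on the tray (may be absent): steel blade 270 long (x), 10 wide (y), 4 thick (z); three cream and brown rice-cake blocks on its middle, together 98 long, 34 wide, 24 high; wooden handle 14 thick from x = -135 to -190. Origin: centre of the middle block, mid-blade (grip here, across y), 12 above the tray. Blade bare beyond |x| = 49. 90 g.
- skewer1: Rice-cake skewer lying flat on the tray (may be absent): steel blade 270 long (x), 10 wide (y), 4 thick (z); three cream and brown rice-cake blocks on its middle, together 98 long, 34 wide, 24 high; wooden handle 14 thick from x = -135 to -190. Origin: centre of the middle block, mid-blade (grip here, across y), 12 above the tray. Blade bare beyond |x| = 49. 90 g.
- skewer2: Rice-cake skewer lying flat on the tray (may be absent): steel blade 270 long (x), 10 wide (y), 4 thick (z); three cream and brown rice-cake blocks on its middle, together 98 long, 34 wide, 24 high; wooden handle 14 thick from x = -135 to -190. Origin: centre of the middle block, mid-blade (grip here, across y), 12 above the tray. Blade bare beyond |x| = 49. 90 g.
- lump0: Charred black lump, a rough block 28 x 26 x 24 high with a rounded bump of 7 more on top, origin at the centre of the block (12 above its underside), starts lying on the floor of the grill trough; about 25 g. Four to six lumps are there, the rest absent.
- lump1: Charred black lump, a rough block 28 x 26 x 24 high with a rounded bump of 7 more on top, origin at the centre of the block (12 above its underside), starts lying on the floor of the grill trough; about 25 g. Four to six lumps are there, the rest absent.
- lump2: Charred black lump, a rough block 28 x 26 x 24 high with a rounded bump of 7 more on top, origin at the centre of the block (12 above its underside), starts lying on the floor of the grill trough; about 25 g. Four to six lumps are there, the rest absent.
- lump3: Charred black lump, a rough block 28 x 26 x 24 high with a rounded bump of 7 more on top, origin at the centre of the block (12 above its underside), starts lying on the floor of the grill trough; about 25 g. Four to six lumps are there, the rest absent.
- lump4: Charred black lump, a rough block 28 x 26 x 24 high with a rounded bump of 7 more on top, origin at the centre of the block (12 above its underside), starts lying on the floor of the grill trough; about 25 g. Four to six lumps are there, the rest absent.
- lump5: Charred black lump, a rough block 28 x 26 x 24 high with a rounded bump of 7 more on top, origin at the centre of the block (12 above its underside), starts lying on the floor of the grill trough; about 25 g. Four to six lumps are there, the rest absent.
- cup: Bystander: steel cup, 68 diameter, 85 high, origin at the centre of its underside.
- mill: Bystander: dark wooden pepper mill, 50 diameter, 128 high, origin at the centre of its underside.
- bottle: Bystander: green glass bottle, 60 diameter, 190 high, origin at the centre of its underside.
- sauce: Bystander: blue sauce dish, 68 diameter, 22 high, origin at the centre of its underside.
- spatula: Bystander: spatula 200 long lying flat along its x, origin under its middle.
- jar: Bystander: red jar with steel lid, 56 diameter, 80 high, origin at the centre of its underside.

How it is judged:
By the outcome, as a careful person would: the job done as asked, in the order asked, and still so for the second after the job is handed in, with the robot touching nothing.
Of skewer0, skewer1, skewer2 only 2 to 3 are there at a start; the rules pass over those that are not, and their reading is None.
Of lump0, lump1, lump2, lump3, lump4, lump5 only 4 to 6 are there at a start; the rules pass over those that are not, and their reading is None.
At some moment in a run one of lump0, lump1, lump2, lump3, lump4, lump5 may be knocked a few centimetres aside while the robot is not near it.
Once in a run the grip may slacken for a moment while it holds something.
It also fails if it takes over 210 s, if anything falls off the work surface, if the arm or the gripper's body presses on something with over 40 N, if the wrist force passes 120 N, or if a joint passes its speed limit or range.

## Working session

There is one attempt and no reset: what is moved stays moved. The work goes in short steps, Python scripts to look and compute and a tool call to move; the robot and the scene stay as the last step left them, time stands still between calls to the robot, and variables do not carry over. Pictures are saved under pics/ and viewed, at most 14 in all, crops included, and the job is handed in when it is done.

Besides the shell and the picture viewer there is one more tool, called in YAML: its name, and indented under it one key for each argument. apply_moves: Moves the arm, as the interface text tells. Scaled input: -1 to 1 covers 5 cm each way for a shift and 90 degrees each way for a turn. Its arguments: {"type":"object","properties":{"targets":{"type":"array"}},"required":["targets"]}

```bash
mkdir -p pics; cat > h.py <<'E'
import numpy as np, cv2
from scipy.spatial.transform import Rotation as R
from workcell import ctrl
def ray(im,uv,T=None):
    K=np.array(im["camera_matrix"]); d=np.linalg.inv(K)@[uv[0],uv[1],1]
    M=np.linalg.inv(np.array(im["view"])) if "view" in im else T@np.array(im["hand_eye"])
    return M[:3,3], M[:3,:3]@d
def at_z(im,uv,z,T=None):
    o,d=ray(im,uv,T); return o+d*(z-o[2])/d[2]
def tool():
    s=ctrl.get_obs(); T=np.eye(4); T[:3,:3]=R.from_rotvec(s["orientation"]).as_matrix(); T[:3,3]=s["ee_pos"]; return s,T
E
python3 - <<'E'
from h import *
s,T=tool(); print(s["t"],s["ee_pos"],s["orientation"]); print(T[:3,:3].round(3))
for c in ["scene","top"]:
    im=ctrl.get_image(c); cv2.imwrite(f"pics/{c}0.png",im["pixels"])
    for l,z in [("grill",0),("pail",0),("nozzle_top",177),("tray",0),("skewer0",16),("lump0",24),("cup",0),("mill",0),("bottle",0),("sauce",0),("spatula",0),("jar",0)]:
        for r in ctrl.pinpoint(l,c):
            if r["score"]>.2: print(c,l,round(r["score"],2),np.round(r["xy"]),at_z(im,r["xy"],z).round(0))
E
```

```text
0.0 [ 230.93799592 -580.11757961  192.49083971] [-3.08389476e+00 -5.91180990e-01  4.14864167e-04]
[[ 0.929  0.37  -0.001]
 [ 0.37  -0.929  0.001]
 [ 0.    -0.002 -1.   ]]
scene grill 0.85 [296. 249.] [573. -73.  -0.]
scene pail 0.89 [171. 260.] [ 423. -345.    0.]
scene pail 0.24 [394. 191.] [531. 305.   0.]
scene nozzle_top 0.55 [187. 248.] [ 608. -350.  177.]
scene tray 0.66 [394. 190.] [528. 309.   0.]
scene tray 0.22 [305. 190.] [368.  94.   0.]
scene skewer0 0.9 [393. 184.] [519. 313.  16.]
scene skewer0 0.73 [414. 173.] [512. 409.  16.]
scene skewer0 0.71 [373. 195.] [527. 224.  16.]
scene lump0 0.58 [292. 239.] [556. -74.  24.]
scene lump0 0.47 [328. 238.] [606.   0.  24.]
scene lump0 0.43 [312. 226.] [545.  -5.  24.]
scene lump0 0.4 [304. 253.] [616. -79.  24.]
scene cup 0.79 [404. 261.] [765. 117.   0.]
scene mill 0.93 [361. 290.] [775. -32.   0.]
scene mill 0.24 [308. 311.] [ 753. -163.    0.]
scene bottle 0.57 [306. 312.] [ 753. -169.    0.]
scene bottle 0.3 [395. 190.] [529. 313.   0.]
scene sauce 0.53 [302. 193.] [379.  78.   0.]
scene sauce 0.46 [307. 311.] [ 753. -166.
[... 342 characters left out ...]
2 [377. 147.] [ 758. -170.    0.]
top skewer0 0.91 [192. 223.] [510. 411.  16.]
top skewer0 0.57 [246. 218.] [527. 247.  16.]
top lump0 0.58 [347. 190.] [614. -68.  24.]
top lump0 0.53 [328. 212.] [545. -10.  24.]
top lump0 0.52 [326. 187.] [623.  -4.  24.]
top lump0 0.42 [350. 210.] [551. -79.  24.]
top cup 0.94 [288. 144.] [767. 120.   0.]
top mill 0.86 [333. 145.] [764. -26.   0.]
top bottle 0.78 [377. 145.] [ 764. -170.    0.]
top bottle 0.51 [325. 213.] [544.  -1.   0.]
top sauce 0.66 [303. 266.] [377.  68.   0.]
top sauce 0.64 [326. 211.] [549.  -2.   0.]
top spatula 0.95 [385. 269.] [ 369. -187.    0.]
top jar 0.93 [255. 145.] [762. 223.   0.]
top jar 0.67 [335. 141.] [778. -34.   0.]
```

```bash
python3 - <<'E'
import cv2
a=cv2.imread("pics/scene0.png"); b=cv2.imread("pics/top0.png")
cv2.imwrite("pics/s1.png",cv2.resize(a[140:360,130:480],(800,503),interpolation=2))
cv2.imwrite("pics/t1.png",cv2.resize(b[110:310,150:470],(800,500),interpolation=2))
E
```

```text
(no output)
```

View pics/s1.png

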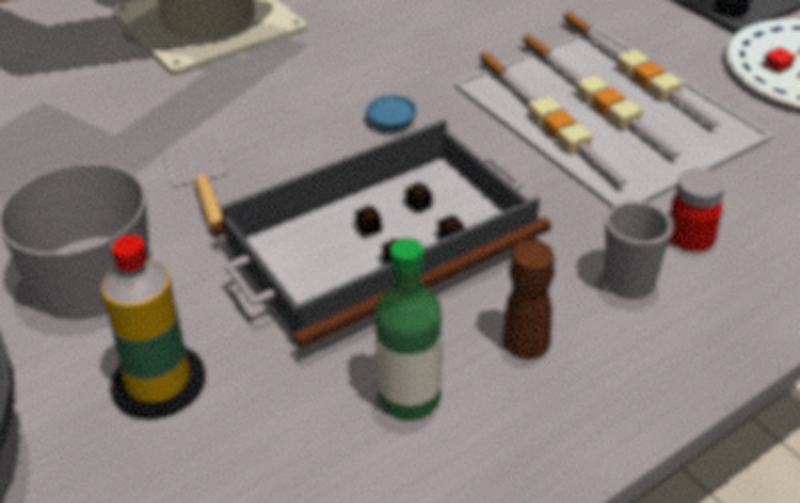

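View pics/t1.png

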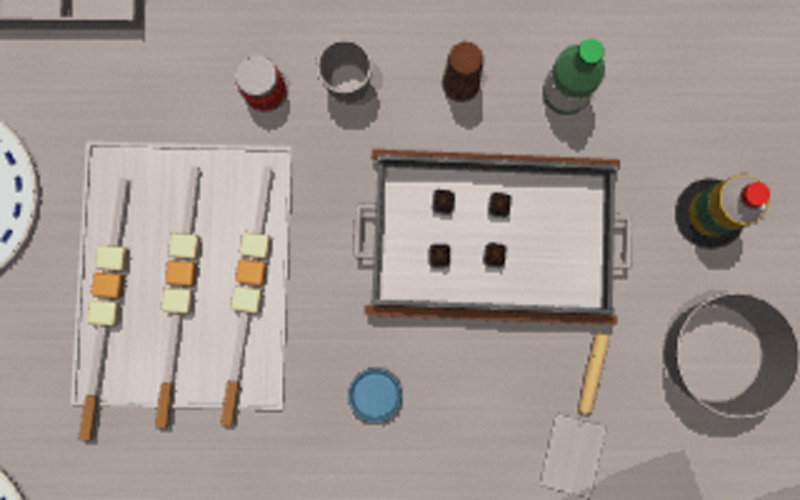

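Both views agree on the layout. There are 4 lumps in the trough, near crop pixels (443,202), (499,204), (440,255) and (494,255) in the top view. Three skewers lie on the tray with handles towards the robot, the pail is at (730,355) and the can's cap at (756,194). Next I move over the grill for a wrist view.

apply_moves:
  targets:
    - [0.27, [0, 0, -0.8], [0, 0, 0.08]]
    - [0.27, [0, 0, -0.8], [0, 0, 0.08]]
    - [0.27, [0, 0, -0.8], [0, 0, 0.08]]
    - [0.27, [0.55, -0.85, 0], [0, 0, 0]]
    - [0.27, [0.55, -0.85, 0], [0, 0, 0]]
    - [0.27, [0.55, -0.85, 0], [0, 0, 0]]
    - [0.27, [0.55, -0.85, 0], [0, 0, 0]]
    - [0.27, [0.55, -0.85, 0], [0, 0, 0]]

```text
t: 2.3
ee_pos: [368.9, -366.5, 313.4]
orientation: [3.141, 0.002, 0.001]
ft_force: [0.6, 0.0, 0.3]
width: 56.0
grasp_force: 0.0
```

apply_moves:
  targets:
    - [0.27, [0.55, -0.85, 0], [0, 0, 0]]
    - [0.27, [0.55, -0.85, 0], [0, 0, 0]]
    - [0.27, [0.55, -0.85, 0], [0, 0, 0]]
    - [0.27, [0.55, -0.85, 0], [0, 0, 0]]
    - [0.27, [0.55, -0.85, 0], [0, 0, 0]]
    - [0.27, [0.55, -0.85, 0], [0, 0, 0]]
    - [0.27, [0.55, -0.85, 0], [0, 0, 0]]
    - [0.27, [0, 0, 0], [0, 0, 0]]

```text
t: 3.3
ee_pos: [561.4, -67.5, 313.1]
orientation: [-3.141, -0.009, -0.0]
ft_force: [-0.2, -0.5, -0.3]
width: 55.8
grasp_force: 0.0
```

```bash
cat >> h.py <<'E'
def yaw(T): return np.degrees(np.arctan2(T[1,0],T[0,0]))
def wimg():
    s,T=tool(); return ctrl.get_image("wrist"),T
def pins(l,z,th=.3,cam="wrist"):
    im,T=wimg() if cam=="wrist" else (ctrl.get_image(cam),None)
    return im,[(round(r["score"],2),np.round(r["xy"]),at_z(im,r["xy"],z,T).round(1)) for r in ctrl.pinpoint(l,cam) if r["score"]>th]
E
python3 - <<'E'
from h import *
s,T=tool(); print(s["t"],s["ee_pos"],yaw(T),s["qpos"],s["width"])
im,T=wimg(); print(im["hand_eye"]); cv2.imwrite("pics/w1.png",im["pixels"])
for l,z in [("lump0",24),("grill",0)]:
    for r in ctrl.pinpoint(l,"wrist"): print(l,round(r["score"],2),np.round(r["xy"]),at_z(im,r["xy"],z,T).round(1))
E
```

```text
3.3 [561.42604078 -67.50885633 313.06467465] 0.3322297640987178 [-1.40999975e-01  2.17474095e-01  1.63701689e+00  4.91948145e-04
  1.28704239e+00  1.42386011e+00] 55.76189607427581
[[ 7.56776808e-04 -9.57885054e-01 -2.87150919e-01  7.85165076e+01]
 [ 9.99999706e-01  7.59554469e-04  1.01725994e-04  3.20859360e-02]
 [ 1.20664955e-04 -2.87150911e-01  9.57885348e-01 -1.91924051e+02]
 [ 0.00000000e+00  0.00000000e+00  0.00000000e+00  1.00000000e+00]]
lump0 0.89 [281. 117.] [615.6  -7.5  24. ]
lump0 0.74 [326. 163.] [550.  -72.9  24. ]
lump0 0.62 [329. 122.] [609.2 -76.5  24. ]
lump0 0.53 [278. 166.] [544.4  -1.5  24. ]
grill 0.77 [325. 148.] [568.9 -71.    0. ]
```

View pics/w1.png

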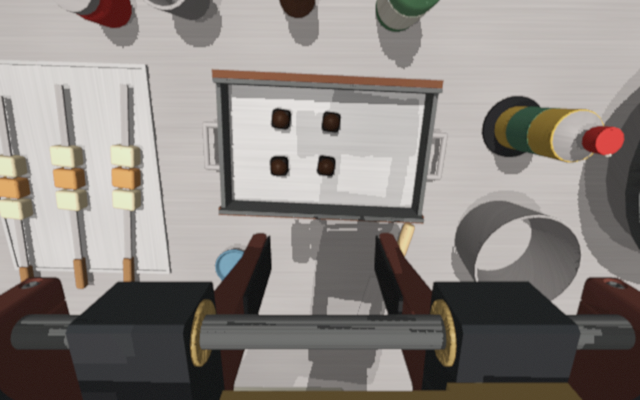

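The wrist view shows the 4 lumps at (281,118), (331,122), (279,166) and (326,166), which agrees with the other cameras. I descend above lump C and check it closer.

apply_moves:
  targets:
    - [0.27, [-0.2, 0.15, 0.8], [0, 0, 0]]
    - [0.27, [0, 0, 0.9], [0, 0, 0]]
    - [0.27, [0, 0, 0.9], [0, 0, 0]]
    - [0.27, [0, 0, 0], [0, 0, 0]]

```text
t: 3.95
ee_pos: [547.1, -78.5, 180.7]
orientation: [-3.141, 0.0, 0.011]
ft_force: [0.2, -0.8, 0.7]
width: 55.7
grasp_force: 0.0
```

```bash
python3 - <<'E'
from h import *
s,T=tool(); print(s["t"],s["ee_pos"],yaw(T))
im,T=wimg(); cv2.imwrite("pics/w2.png",im["pixels"])
for r in ctrl.pinpoint("lump0","wrist"): print(round(r["score"],2),np.round(r["xy"]),at_z(im,r["xy"],24,T).round(1))
for r in ctrl.masks_of("lump0","wrist"):
    m=cv2.moments(r["region"].astype(np.uint8),True); c=(m["m10"]/m["m00"],m["m01"]/m["m00"]);print(round(r["score"],2),np.round(c),at_z(im,c,28,T).round(1))
E
```

```text
3.95 [547.0791923  -78.50124113 180.65087163] -0.005149149996574678
0.84 [318. 176.] [545.4 -73.3  24. ]
0.81 [323. 116.] [607.9 -79.2  24. ]
0.73 [253. 111.] [613.2  -6.9  24. ]
0.65 [250. 177.] [5.44e+02 2.00e-01 2.40e+01]
0.91 [317. 174.] [547.7 -71.9  28. ]
0.82 [252. 110.] [614.1  -7.6  28. ]
0.8 [252. 175.] [546.8  -3.5  28. ]
```

View pics/w2.png

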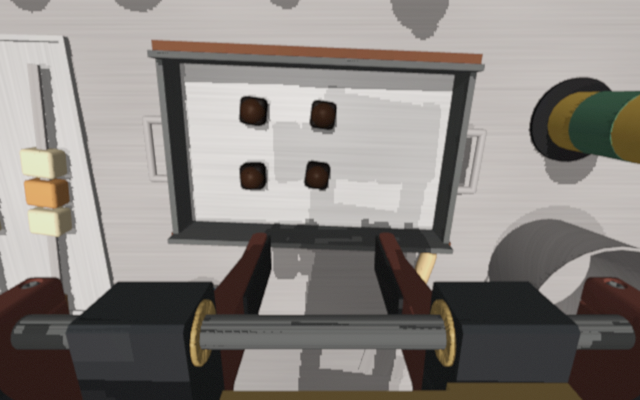

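The close wrist view has the lumps at (317,175), (252,176), (323,115) and (253,111), all clear of each other. I grasp lump C at (547,-72).

apply_moves:
  targets:
    - [0.27, [0, -0.13, 0.9], [0, 0, 0]]
    - [0.27, [0, 0, 0.9], [0, 0, 0]]
    - [0.27, [0, 0, 0.9], [0, 0, 0]]
    - [0.27, [0, 0, 0.56], [0, 0, 0]]
    - [-1, [0, 0, 0], [0, 0, 0]]
    - [-1, [0, 0, 0], [0, 0, 0]]
    - [-1, [0, 0, 0], [0, 0, 0]]
    - [-1, [0, 0, 0], [0, 0, 0]]

```text
t: 5.1
ee_pos: [551.1, -71.2, 21.5]
orientation: [3.141, 0.003, 0.003]
ft_force: [-0.4, -0.4, 0.7]
width: 19.5
grasp_force: 0.0
```

```bash
python3 - <<'E'
from h import *
im=ctrl.get_image("scene")
def it(im,cs):
    return [at_z(im,c,z,G).round(1) for c,z in cs]
# grill from saved w2 view
G=np.eye(4);G[:3,:3]=np.diag([1,-1,-1.]);G[:3,3]=[547.1,-78.5,180.65]
w=ctrl.get_image("wrist")
p=it(w,[((148,50),65),((483,66),65),((452,248),65),((168,240),65),((186,63),12),((453,77),12),((181,88),51),((160,60),51)])
for q in p: print(q)
print(np.degrees(np.arctan2(*(p[1]-p[0])[[0,1]])),np.mean(p[:4],0))
print(tool()[0]["ee_pos"],tool()[0]["width"])
E
```

```text
[665.9  71.4  65. ]
[ 653.3 -217.9   65. ]
[ 480.2 -210.6   65. ]
[488.9  77.9  65. ]
[660.7  60.4  12. ]
[ 647.5 -212.6   12. ]
[635.4  52.6  51. ]
[659.4  68.6  51. ]
-177.50614978711315 [572.075 -69.8    65.   ]
[550.67525629 -71.14394674  21.0096728 ] 10.87375007763089
```

```bash
python3 - <<'E'
from h import *
s,T=tool();print(s["width"],s["grasp_force"])
im,T=wimg(); cv2.imwrite("pics/w3.png",im["pixels"])
for c in ["wrist","top"]:
    if c=="top": im=ctrl.get_image(c)
    for r in ctrl.pinpoint("lump0",c): print(c,round(r["score"],2),np.round(r["xy"]),at_z(im,r["xy"],24,T).round(1))
E
```

```text
10.87375007763089 0.0
wrist 0.91 [210. 127.] [613.8  -7.9  24. ]
wrist 0.85 [211. 240.] [545.4  -1.6  24. ]
wrist 0.78 [326. 239.] [545.8 -73.3  24. ]
wrist 0.73 [337. 135.] [609.9 -79.4  24. ]
top 0.61 [326. 193.] [605.5  -5.   24. ]
```

View pics/w3.png

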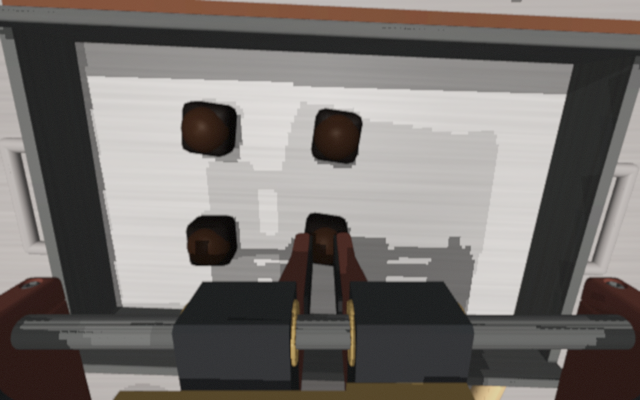

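```bash
python3 - <<'E'
from h import *
s,T=tool();print(s["t"],s["ee_pos"],s["width"],s["grasp_force"],s["ft_force"])
im,T=wimg();K=np.array(im["camera_matrix"]);H=np.linalg.inv(np.array(im["hand_eye"]));print(K)
def pr(p): c=H@[*p,1]; q=K@c[:3]; return (q[:2]/q[2]).round(0)
for p in [(0,0,0),(0,0,-19),(10,6,0),(-10,6,0),(10,-6,0)]: print(p,pr(p))
cv2.imwrite("pics/w4.png",cv2.resize(im["pixels"][190:300,240:420],(720,440),interpolation=2))
E
```

```text
5.4 [550.23212566 -71.0934553   20.35714845] 0.159554436660266 0.0 [ 0.81824208  0.16914845 -0.81949181]
[[329.73188489   0.         322.60349376]
 [  0.         329.73188489 197.96627437]
 [  0.           0.           1.        ]]
(0, 0, 0) [322. 230.]
(0, 0, -19) [322. 243.]
(10, 6, 0) [332. 215.]
(-10, 6, 0) [332. 245.]
(10, -6, 0) [313. 215.]
```

View pics/w4.png

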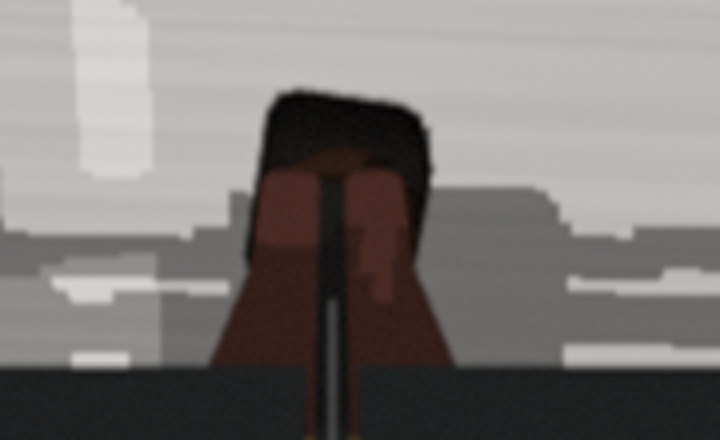

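The fingers shut above the lump. They appear about 25 mm shorter than the stated TCP, so I reopen and descend in small steps while watching force.

apply_moves:
  targets:
    - [0.27, [-0.08, 0, 0], [0, 0, 0]]
    - [0.27, [0, 0, 0], [0, 0, 0]]
    - [0.27, [0, 0, 0], [0, 0, 0]]
    - [0.27, [0, 0, 0], [0, 0, 0]]
    - [0.27, [0, 0, 0.06], [0, 0, 0]]
    - [0.27, [0, 0, 0.04], [0, 0, 0]]
    - [0.27, [0, 0, 0], [0, 0, 0]]

```text
t: 6.32
ee_pos: [546.0, -71.1, 15.0]
orientation: [-3.141, -0.003, 0.001]
ft_force: [-0.2, 1.6, 0.4]
width: 55.9
grasp_force: 0.0
```

```bash
python3 - <<'E'
from h import *
im,T=wimg();s,_=tool();print(s["ee_pos"],s["width"],s["ft_force"],s["qpos"])
cv2.imwrite("pics/w5.png",cv2.resize(im["pixels"][190:300,220:440],(800,400),interpolation=2))
E
```

```text
[546.10398082 -71.06840044  15.11720296] 55.4680552388206 [-0.31803808 -0.08480207  0.35588478] [-1.51027988e-01  5.83516081e-01  1.88791620e+00  2.07731948e-05
  6.70469689e-01  1.41791154e+00]
```

View pics/w5.png

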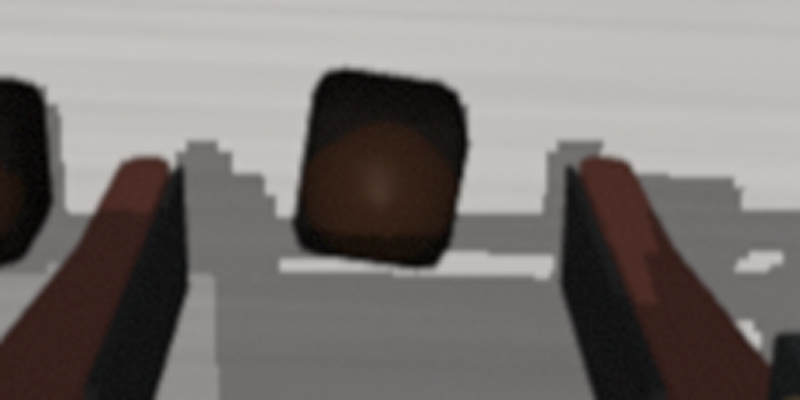

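Tip triangulation from the picture (tips at about (269,235) and (376,235)) puts the open fingertips about 30 mm behind the stated TCP. I keep lowering carefully.

apply_moves:
  targets:
    - [0.27, [0, 0, 0.06], [0, 0, 0]]
    - [0.27, [0, 0, 0], [0, 0, 0]]
    - [0.27, [0, 0, 0.06], [0, 0, 0]]
    - [0.27, [0, 0, 0], [0, 0, 0]]

```text
t: 6.88
ee_pos: [546.0, -71.0, 9.0]
orientation: [-3.141, -0.003, 0.001]
ft_force: [-0.5, -0.8, 0.5]
width: 55.4
grasp_force: 0.0
```

apply_moves:
  targets:
    - [0.27, [0, 0, 0.06], [0, 0, 0]]
    - [0.27, [0, 0, 0], [0, 0, 0]]
    - [0.27, [0, 0, 0.04], [0, 0, 0]]
    - [0.27, [0, 0, 0], [0, 0, 0]]

```text
t: 7.38
ee_pos: [546.1, -71.1, 4.1]
orientation: [-3.142, -0.003, 0.0]
ft_force: [-0.2, 0.5, -0.3]
width: 55.2
grasp_force: 0.0
```

```bash
python3 - <<'E'
from h import *
im,T=wimg();s,_=tool();print(s["ee_pos"],s["width"],s["ft_force"],s["qpos"])
cv2.imwrite("pics/w6.png",cv2.resize(im["pixels"][170:300,180:440],(800,400),interpolation=2))
E
```

```text
[546.17293409 -71.08969414   4.19916764] 55.84127461141248 [ 0.23901124 -0.72432587  0.22210433] [-1.51056226e-01  6.02662815e-01  1.88949992e+00  4.50993154e-05
  6.49568239e-01  1.41789672e+00]
```

View pics/w6.png

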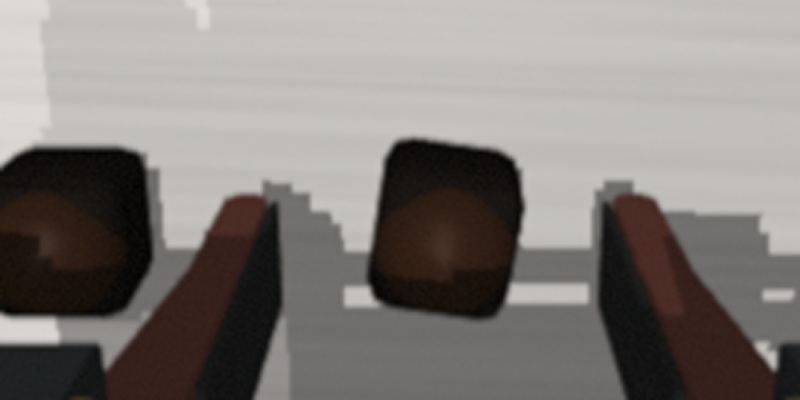

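apply_moves:
  targets:
    - [0.27, [0, 0, 0.06], [0, 0, 0]]
    - [0.27, [0, 0, 0.06], [0, 0, 0]]
    - [0.27, [0, 0, 0], [0, 0, 0]]

```text
t: 7.8
ee_pos: [545.9, -71.0, -2.1]
orientation: [-3.141, -0.003, 0.001]
ft_force: [0.8, 0.1, 0.7]
width: 55.7
grasp_force: 0.0
```

apply_moves:
  targets:
    - [0.27, [0, 0, 0.06], [0, 0, 0]]
    - [0.27, [0, 0, 0.06], [0, 0, 0]]
    - [0.27, [0, 0, 0], [0, 0, 0]]

```text
t: 8.18
ee_pos: [546.0, -71.1, -8.0]
orientation: [-3.141, -0.003, 0.001]
ft_force: [-0.0, -0.1, 0.6]
width: 55.7
grasp_force: 0.0
```

apply_moves:
  targets:
    - [0.27, [0, 0, 0.06], [0, 0, 0]]
    - [0.27, [0, 0, 0], [0, 0, 0]]

```text
t: 8.43
ee_pos: [546.1, -71.1, -10.9]
orientation: [-3.142, -0.003, 0.001]
ft_force: [-0.4, 1.0, 0.2]
width: 55.6
grasp_force: 0.0
```

```bash
python3 - <<'E'
from h import *
im,T=wimg();s,_=tool();print(s["ee_pos"],s["width"],s["ft_force"])
cv2.imwrite("pics/w7.png",cv2.resize(im["pixels"][170:300,180:440],(800,400),interpolation=2))
E
```

```text
[546.13100763 -71.07389402 -10.82616573] 55.94978663192628 [ 0.58463509  0.01661847 -0.00536459]
```

View pics/w7.png

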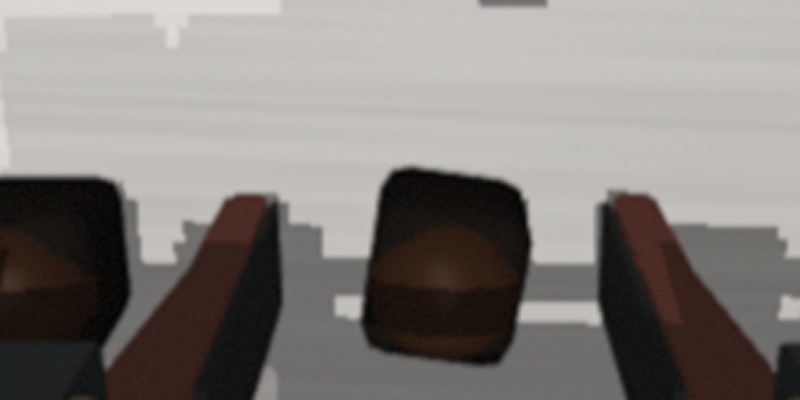

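The tips are now just above the floor, with their shadows meeting them near crop (277,200) and (605,200). Effective tip offset is about 26 mm. I close here.

apply_moves:
  targets:
    - [-1, [0, 0, 0], [0, 0, 0]]
    - [-1, [0, 0, 0], [0, 0, 0]]
    - [-1, [0, 0, 0], [0, 0, 0]]
    - [-1, [0, 0, 0], [0, 0, 0]]
    - [-1, [0, 0, -0.2], [0, 0, 0]]
    - [-1, [0, 0, 0], [0, 0, 0]]

```text
t: 9.22
ee_pos: [547.0, -71.2, 0.2]
orientation: [3.141, 0.003, 0.003]
ft_force: [0.2, -0.4, -1.2]
width: 26.2
grasp_force: 29.1
```

apply_moves:
  targets:
    - [-1, [0, 0, -0.9], [0, 0, 0]]
    - [-1, [0, 0, -0.9], [0, 0, 0]]
    - [-1, [-0.38, 0.92, -0.8], [0, 0, 0]]
    - [-1, [-0.38, 0.92, 0], [0, 0, 0]]
    - [-1, [-0.38, 0.92, 0], [0, 0, 0]]
    - [-1, [-0.38, 0.92, 0], [0, 0, 0]]
    - [-1, [-0.38, 0.92, 0], [0, 0, 0]]
    - [-1, [-0.38, 0.92, 0], [0, 0, 0]]

```text
t: 10.22
ee_pos: [432.3, -347.8, 128.7]
orientation: [3.141, 0.003, 0.001]
ft_force: [0.8, 0.2, -0.4]
width: 26.4
grasp_force: 29.1
```

```bash
python3 - <<'E'
from h import *
s,T=tool();print(s["t"],s["ee_pos"],s["width"],s["grasp_force"],yaw(T))
im,T=wimg()
for r in ctrl.pinpoint("pail","wrist"): print(round(r["score"],2),r["xy"],at_z(im,r["xy"],0,T).round(1))
for c in ["wrist","top","scene"]:
    if c!="wrist": im=ctrl.get_image(c)
    for r in ctrl.masks_of("pail",c)[:1]: print(c,round(r["score"],2),r["bbox"],at_z(im,[(r["bbox"][0]+r["bbox"][2])/2,r["bbox"][1]],100,T).round(1))
    if c=="wrist": continue
    for r in ctrl.pinpoint("nozzle_top",c): print(c,round(r["score"],2),r["xy"],at_z(im,r["xy"],177,T).round(1))
    for r in ctrl.pinpoint("pail",c)[:1]: print(c,round(r["score"],2),r["xy"],at_z(im,r["xy"],0,T).round(1))
E
```

```text
10.225 [ 432.34904248 -347.77061295  128.69268006] 26.395803007985293 29.05131608247757 0.10107324360968903
0.97 [325.2, 189.1] [ 424.1 -350.5    0. ]
wrist 0.97 [224.6, 121.2, 429.4, 313.1] [ 497.1 -350.6  100. ]
top 0.74 [415.0, 225.6, 459.9, 275.5] [ 498.7 -326.6  100. ]
top 0.67 [377.9, 143.8] [ 722.2 -143.2  177. ]
top 0.58 [453.7, 185.1] [ 606.7 -351.1  177. ]
top 0.77 [432.4, 249.9] [ 427.  -339.5    0. ]
scene 0.91 [131.2, 210.2, 193.6, 274.8] [ 353.8 -320.   100. ]
scene 0.75 [183.3, 245.2] [ 596.4 -352.3  177. ]
scene 0.52 [432.8, 245.3] [887.1  46.4 177. ]
scene 0.94 [170.7, 258.4] [ 417.7 -343.2    0. ]
```

apply_moves:
  targets:
    - [-1, [-0.14, 0, 0.6], [0, 0, 0]]
    - [-1, [0, 0, 0.6], [0, 0, 0]]
    - [-1, [0, 0, 0.5], [0, 0, 0]]
    - [0.1, [0, 0, 0], [0, 0, 0]]
    - [0.1, [0, 0, 0], [0, 0, 0]]
    - [0.27, [0, 0, 0], [0, 0, 0]]
    - [0.27, [0, 0, -0.9], [0, 0, 0]]
    - [0.27, [0, 0, -0.9], [0, 0, 0]]

```text
t: 11.78
ee_pos: [426.1, -346.3, 135.1]
orientation: [3.142, 0.003, 0.0]
ft_force: [1.4, -0.5, 0.1]
width: 55.4
grasp_force: 0.0
```

apply_moves:
  targets:
    - [0.27, [0.52, -0.77, 0], [0, 0, 0]]
    - [0.27, [0.52, -0.77, 0], [0, 0, 0]]
    - [0.27, [0.52, -0.77, 0], [0, 0, 0]]
    - [0.27, [0.52, -0.77, 0], [0, 0, 0]]
    - [0.27, [0.52, -0.77, 0], [0, 0, 0]]
    - [0.27, [0.52, -0.77, 0], [0, 0, 0]]
    - [0.27, [0.52, -0.77, 0.5], [0, 0, 0]]
    - [0.27, [0, 0, 0.5], [0, 0, 0]]

```text
t: 12.78
ee_pos: [610.3, -73.9, 84.4]
orientation: [3.141, 0.008, 0.006]
ft_force: [-0.7, 0.1, -1.4]
width: 55.7
grasp_force: 0.0
```

```bash
cat > lumps.py <<'E'
from h import *
s,T=tool();print(s["t"],s["ee_pos"],yaw(T))
im,T=wimg()
for r in ctrl.pinpoint("lump0","wrist"): print(round(r["score"],2),np.round(r["xy"]),at_z(im,r["xy"],24,T).round(1))
for r in ctrl.masks_of("lump0","wrist"):
    m=cv2.moments(r["region"].astype(np.uint8),True); c=(m["m10"]/m["m00"],m["m01"]/m["m00"]);print(round(r["score"],2),np.round(c),at_z(im,c,28,T).round(1))
im=ctrl.get_image("top")
for r in ctrl.pinpoint("lump0","top"): print("top",round(r["score"],2),np.round(r["xy"]),at_z(im,r["xy"],24).round(1))
E
python3 lumps.py
```

```text
12.775 [610.33337856 -73.93604052  84.39470781] 0.305088465983586
0.82 [331. 205.] [607.3 -80.5  24. ]
0.8 [239. 197.] [614.   -7.4  24. ]
0.55 [237. 275.] [543.9  -0.8  24. ]
0.96 [239. 197.] [614.9  -8.1  28. ]
0.79 [229. 264.] [556.9   4.   28. ]
0.64 [328. 203.] [610.7 -78.4  28. ]
top 0.5 [326. 210.] [550.9  -4.5  24. ]
top 0.48 [436. 250.] [ 427.  -344.7   24. ]
```

apply_moves:
  targets:
    - [0.27, [-0.02, 0.1, 0.7], [0, 0, 0]]
    - [0.27, [0, 0, 0.7], [0, 0, 0]]
    - [0.27, [0, 0, 0.46], [0, 0, 0]]
    - [-1, [0, 0, 0], [0, 0, 0]]
    - [-1, [0, 0, 0], [0, 0, 0]]
    - [-1, [0, 0, 0], [0, 0, 0]]
    - [-1, [0, 0, 0], [0, 0, 0]]

```text
t: 13.9
ee_pos: [607.7, -81.8, -8.0]
orientation: [3.141, 0.003, 0.003]
ft_force: [-0.8, -0.8, 6.7]
width: 25.6
grasp_force: 29.9
```

apply_moves:
  targets:
    - [-1, [0, 0, -0.9], [0, 0, 0]]
    - [-1, [0, 0, -0.9], [0, 0, 0]]
    - [-1, [-0.52, 0.76, -0.9], [0, 0, 0]]
    - [-1, [-0.52, 0.76, 0], [0, 0, 0]]
    - [-1, [-0.52, 0.76, 0], [0, 0, 0]]
    - [-1, [-0.52, 0.76, 0], [0, 0, 0]]
    - [-1, [-0.52, 0.76, 0], [0, 0, 0]]
    - [-1, [-0.52, 0.76, 0], [0, 0, 0]]

```text
t: 14.9
ee_pos: [451.1, -309.9, 124.7]
orientation: [3.141, 0.003, 0.001]
ft_force: [0.2, 0.7, -1.1]
width: 25.3
grasp_force: 29.9
```

apply_moves:
  targets:
    - [-1, [-0.52, 0.76, 0], [0, 0, 0]]
    - [-1, [0, 0, 0], [0, 0, 0]]

```text
t: 15.15
ee_pos: [424.5, -348.8, 124.6]
orientation: [3.141, -0.003, 0.001]
ft_force: [-0.4, -0.5, -1.0]
width: 25.8
grasp_force: 29.9
```

apply_moves:
  targets:
    - [-1, [0, 0, 0.6], [0, 0, 0]]
    - [-1, [0, 0, 0.6], [0, 0, 0]]
    - [-1, [0, 0, 0.4], [0, 0, 0]]
    - [0.1, [0, 0, 0], [0, 0, 0]]
    - [0.1, [0, 0, 0], [0, 0, 0]]
    - [0.27, [0, 0, 0], [0, 0, 0]]
    - [0.27, [0, 0, -0.9], [0, 0, 0]]
    - [0.27, [0, 0, -0.9], [0, 0, 0]]

```text
t: 16.15
ee_pos: [425.9, -346.6, 135.6]
orientation: [-3.141, -0.003, 0.0]
ft_force: [1.7, -0.2, 0.3]
width: 56.0
grasp_force: 0.0
```

apply_moves:
  targets:
    - [0.27, [0.47, -0.84, 0], [0, 0, 0]]
    - [0.27, [0.47, -0.84, 0], [0, 0, 0]]
    - [0.27, [0.47, -0.84, 0], [0, 0, 0]]
    - [0.27, [0.47, -0.84, 0], [0, 0, 0]]
    - [0.27, [0.47, -0.84, 0], [0, 0, 0]]
    - [0.27, [0.47, -0.84, 0], [0, 0, 0]]
    - [0.27, [0.47, -0.84, 0.4], [0, 0, 0]]
    - [0.27, [0.47, -0.84, 0.4], [0, 0, 0]]

```text
t: 17.15
ee_pos: [614.7, -8.9, 95.0]
orientation: [3.141, 0.003, 0.004]
ft_force: [-0.5, -0.1, 0.8]
width: 56.1
grasp_force: 0.0
```

```bash
python3 lumps.py
```

```text
17.15 [614.71858953  -8.90106736  95.00679246] 0.10275826241155035
0.72 [315. 273.] [544.6  -2.2  24. ]
0.57 [322. 197.] [615.6  -8.4  24. ]
0.88 [316. 272.] [548.1  -3.1  28. ]
0.86 [321. 199.] [614.7  -7.6  28. ]
top 0.54 [434. 244.] [ 447.  -336.7   24. ]
top 0.48 [435. 249.] [ 430.4 -339.9   24. ]
```

apply_moves:
  targets:
    - [0.27, [0, 0, 0.8], [0, 0, 0]]
    - [0.27, [0, 0, 0.8], [0, 0, 0]]
    - [0.27, [0, 0, 0.44], [0, 0, 0]]
    - [-1, [0, 0, 0], [0, 0, 0]]
    - [-1, [0, 0, 0], [0, 0, 0]]
    - [-1, [0, 0, 0], [0, 0, 0]]
    - [-1, [0, 0, 0], [0, 0, 0]]

```text
t: 18.27
ee_pos: [614.4, -10.5, -6.4]
orientation: [3.141, 0.003, 0.004]
ft_force: [-0.3, -0.6, 7.5]
width: 26.4
grasp_force: 29.1
```

apply_moves:
  targets:
    - [-1, [0, 0, -0.9], [0, 0, 0]]
    - [-1, [0, 0, -0.9], [0, 0, 0]]
    - [-1, [-0.47, 0.84, -0.9], [0, 0, 0]]
    - [-1, [-0.47, 0.84, 0], [0, 0, 0]]
    - [-1, [-0.47, 0.84, 0], [0, 0, 0]]
    - [-1, [-0.47, 0.84, 0], [0, 0, 0]]
    - [-1, [-0.47, 0.84, 0], [0, 0, 0]]
    - [-1, [-0.47, 0.84, 0], [0, 0, 0]]

```text
t: 19.27
ee_pos: [473.2, -261.7, 125.3]
orientation: [3.141, 0.003, 0.001]
ft_force: [0.0, -0.9, -1.5]
width: 26.1
grasp_force: 29.1
```

apply_moves:
  targets:
    - [-1, [-0.47, 0.84, 0], [0, 0, 0]]
    - [-1, [-0.47, 0.84, 0], [0, 0, 0]]
    - [-1, [0, 0, 0], [0, 0, 0]]

```text
t: 19.65
ee_pos: [425.9, -347.0, 125.3]
orientation: [3.141, -0.003, 0.001]
ft_force: [-0.4, 0.1, -0.3]
width: 26.2
grasp_force: 29.1
```

Release, then go to lump D (546,-3).

apply_moves:
  targets:
    - [-1, [0, 0, 0.6], [0, 0, 0]]
    - [-1, [0, 0, 0.6], [0, 0, 0]]
    - [-1, [0, 0, 0.4], [0, 0, 0]]
    - [0.1, [0, 0, 0], [0, 0, 0]]
    - [0.1, [0, 0, 0], [0, 0, 0]]
    - [0.27, [0, 0, 0], [0, 0, 0]]
    - [0.27, [0, 0, -0.9], [0, 0, 0]]
    - [0.27, [0, 0, -0.9], [0, 0, 0]]

```text
t: 20.65
ee_pos: [427.0, -344.5, 136.3]
orientation: [-3.142, -0.003, 0.0]
ft_force: [1.1, -0.9, 0.3]
width: 55.7
grasp_force: 0.0
```

apply_moves:
  targets:
    - [0.27, [0.3, -0.86, 0], [0, 0, 0]]
    - [0.27, [0.3, -0.86, 0], [0, 0, 0]]
    - [0.27, [0.3, -0.86, 0], [0, 0, 0]]
    - [0.27, [0.3, -0.86, 0], [0, 0, 0]]
    - [0.27, [0.3, -0.86, 0], [0, 0, 0]]
    - [0.27, [0.3, -0.86, 0], [0, 0, 0]]
    - [0.27, [0.3, -0.86, 0.4], [0, 0, 0]]
    - [0.27, [0.3, -0.86, 0.4], [0, 0, 0]]

```text
t: 21.65
ee_pos: [547.7, 1.1, 95.7]
orientation: [3.141, 0.003, 0.004]
ft_force: [1.0, -0.6, -1.2]
width: 56.0
grasp_force: 0.0
```

```bash
python3 lumps.py
```

```text
21.65 [547.68594577   1.11273936  95.65890046] 0.1014574030998266
0.91 [326. 201.] [545.   -2.2  24. ]
0.59 [327. 200.] [546.9  -2.9  28. ]
top 0.65 [257. 144.] [761.  214.1  24. ]
top 0.6 [421. 246.] [ 438.4 -298.4   24. ]
top 0.6 [438. 252.] [ 419.6 -348.2   24. ]
top 0.49 [432. 244.] [ 444.5 -331.9   24. ]
top 0.24 [220. 222.] [512.8 324.7  24. ]
```

apply_moves:
  targets:
    - [0.27, [-0.03, 0.07, 0.8], [0, 0, 0]]
    - [0.27, [0, 0, 0.8], [0, 0, 0]]
    - [0.27, [0, 0, 0.42], [0, 0, 0]]
    - [-1, [0, 0, 0], [0, 0, 0]]
    - [-1, [0, 0, 0], [0, 0, 0]]
    - [-1, [0, 0, 0], [0, 0, 0]]
    - [-1, [0, 0, 0], [0, 0, 0]]

```text
t: 22.78
ee_pos: [546.0, -4.1, -4.9]
orientation: [3.141, 0.003, 0.004]
ft_force: [-0.7, -1.0, 7.4]
width: 25.6
grasp_force: 30.0
```

apply_moves:
  targets:
    - [-1, [0, 0, -0.9], [0, 0, 0]]
    - [-1, [0, 0, -0.9], [0, 0, 0]]
    - [-1, [-0.3, 0.86, -0.9], [0, 0, 0]]
    - [-1, [-0.3, 0.86, 0], [0, 0, 0]]
    - [-1, [-0.3, 0.86, 0], [0, 0, 0]]
    - [-1, [-0.3, 0.86, 0], [0, 0, 0]]
    - [-1, [-0.3, 0.86, 0], [0, 0, 0]]
    - [-1, [-0.3, 0.86, 0], [0, 0, 0]]

```text
t: 23.78
ee_pos: [455.3, -262.3, 128.3]
orientation: [3.141, 0.003, 0.001]
ft_force: [-0.8, -0.6, -0.4]
width: 25.5
grasp_force: 30.0
```

apply_moves:
  targets:
    - [-1, [-0.3, 0.86, 0], [0, 0, 0]]
    - [-1, [-0.3, 0.86, 0], [0, 0, 0]]
    - [-1, [0, 0, 0], [0, 0, 0]]

```text
t: 24.15
ee_pos: [425.3, -349.4, 128.2]
orientation: [3.141, -0.003, 0.001]
ft_force: [-1.0, 0.2, -0.6]
width: 25.4
grasp_force: 30.0
```

```bash
python3 - <<'E'
from h import *
im,T=wimg();b=ctrl.get_image("top");b=b["pixels"][170:290,310:470]
cv2.imwrite("pics/w8.png",np.hstack([cv2.resize(b,(400,300),interpolation=2),cv2.resize(im["pixels"][60:300,160:480],(400,300))]))
E
```

```text
(no output)
```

View pics/w8.png

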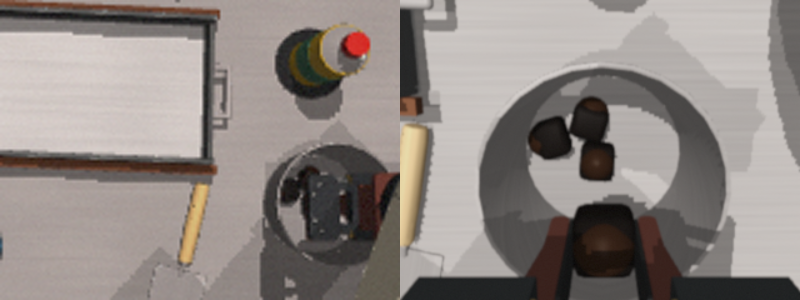

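Three lumps are in the pail, the fourth is held over it, and the trough is empty. I release it and then move up to the can.

apply_moves:
  targets:
    - [-1, [0, 0, 0.6], [0, 0, 0]]
    - [-1, [0, 0, 0.6], [0, 0, 0]]
    - [-1, [0, 0, 0.4], [0, 0, 0]]
    - [0.1, [0, 0, 0], [0, 0, 0]]
    - [0.1, [0, 0, 0], [0, 0, 0]]
    - [0.27, [0, 0, 0], [0, 0, 0]]
    - [0.27, [0, 0, -0.9], [0, 0, 0]]
    - [0.27, [0, 0, -0.9], [0, 0, 0]]

```text
t: 25.25
ee_pos: [425.9, -346.9, 139.2]
orientation: [-3.141, -0.003, 0.0]
ft_force: [0.6, -0.8, 0.5]
width: 55.5
grasp_force: 0.0
```

apply_moves:
  targets:
    - [0, [0, 0, -0.9], [0, 0, 0]]
    - [-1, [0, 0, -0.9], [0, 0, 0]]
    - [-1, [0.8, 0, 0], [0, 0, 0]]
    - [-1, [0.8, 0, 0], [0, 0, 0]]
    - [-1, [0.8, 0, 0], [0, 0, 0]]
    - [-1, [0, 0, 0], [0, 0, 0]]
    - [-1, [0, 0, 0], [0, 0, 0]]

```text
t: 26.12
ee_pos: [545.2, -346.6, 227.9]
orientation: [-3.141, -0.003, 0.001]
ft_force: [0.2, 0.3, -0.1]
width: 0.6
grasp_force: 0.0
```

```bash
cat > noz.py <<'E'
from h import *
s,T=tool();print(s["t"],s["ee_pos"],yaw(T),s["width"])
im,T=wimg(); obs=[("wrist",im,r) for r in ctrl.pinpoint("nozzle_top","wrist")[:1]]
p=im["pixels"].astype(int); m=((p[:,:,2]>120)&(p[:,:,1]<60)&(p[:,:,0]<60)).astype(np.uint8)
n,l,st,c=cv2.connectedComponentsWithStats(m); k=1+st[1:,4].argmax(); print("red",st[k],at_z(im,c[k],172,T).round(1))
for c in ["top","scene"]:
    im2=ctrl.get_image(c); obs+=[(c,im2,r) for r in ctrl.pinpoint("nozzle_top",c) if abs(at_z(im2,r["xy"],177)[0]-600)<40]
for c,i,r in obs: print(c,round(r["score"],2),np.round(r["xy"]),at_z(i,r["xy"],177,T).round(1))
print([ (round(r["score"],2),np.round(r["xy"])) for r in ctrl.pinpoint("lump0","top")])
E
python3 noz.py
```

```text
26.125 [ 545.23951765 -346.56849327  227.87679039] 0.11573297046691161 0.608638902694387
red [331 147   3   2   3] [ 588.9 -353.6  172. ]
wrist 0.59 [329. 131.] [ 601.5 -351.   177. ]
top 0.36 [454. 187.] [ 600.3 -352.8  177. ]
scene 0.49 [185. 246.] [ 601.6 -351.6  177. ]
[(0.56, array([436., 249.])), (0.56, array([249., 218.])), (0.53, array([425., 248.]))]
```

apply_moves:
  targets:
    - [-1, [0.56, 0.05, 0], [0, 0, 0]]
    - [-1, [0.56, 0.05, 0], [0, 0, 0]]
    - [-1, [0, 0, 0.5], [0, 0, 0]]
    - [-1, [0, 0, 0.4], [0, 0, 0]]
    - [-1, [0, 0, 0], [0, 0, 0]]

```text
t: 27.1
ee_pos: [600.3, -351.0, 180.5]
orientation: [-3.139, -0.002, 0.006]
ft_force: [0.2, -0.2, 0.0]
width: 0.8
grasp_force: 0.0
```

```bash
python3 noz.py; python3 - <<'E'
from h import *
im,T=wimg(); a=ctrl.get_image("scene")["pixels"][190:290,140:240]
cv2.imwrite("pics/w9.png",np.hstack([cv2.resize(a,(400,400),interpolation=2),cv2.resize(im["pixels"][170:290,260:380],(400,400))]))
E
```

```text
27.1 [ 600.32432218 -351.01421448  180.45560538] 0.08757338648507312 0.7991179355674226
red [302 198  41  26 236] [ 613.7 -349.6  172. ]
wrist 0.78 [322. 227.] [ 600.7 -350.9  177. ]
scene 0.52 [184. 243.] [ 591.7 -348.1  177. ]
[(0.67, array([432., 244.])), (0.61, array([437., 252.])), (0.59, array([426., 255.])), (0.45, array([423., 247.]))]
```

View pics/w9.png

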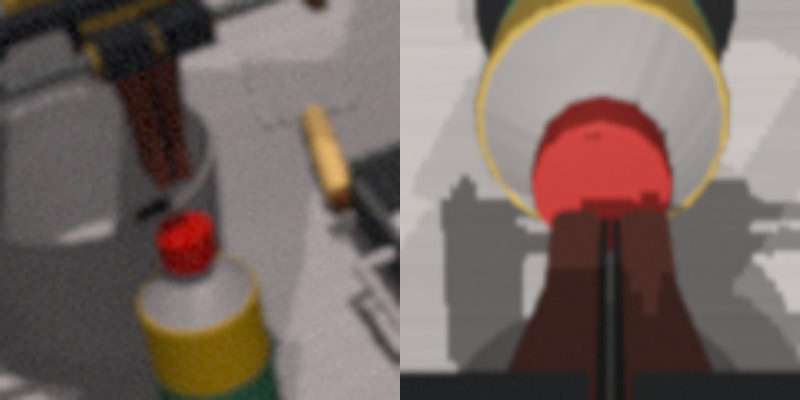

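All four lumps lie inside the pail. The closed fingertips are centred over the cap, whose face centre is at wrist pixel (321,227).

apply_moves:
  targets:
    - [-1, [0, 0, 0.2], [0, 0, 0]]
    - [-1, [0, 0, 0.1], [0, 0, 0]]
    - [-1, [0, 0, 0], [0, 0, 0]]

```text
t: 27.92
ee_pos: [601.4, -351.4, 166.7]
orientation: [-3.141, -0.003, 0.002]
ft_force: [-0.0, -0.2, -0.2]
width: 0.2
grasp_force: 0.0
```

apply_moves:
  targets:
    - [-1, [0, 0, 0.06], [0, 0, 0]]
    - [-1, [0, 0, 0], [0, 0, 0]]

```text
t: 28.18
ee_pos: [601.9, -351.7, 164.5]
orientation: [-3.141, -0.003, 0.0]
ft_force: [0.1, 0.0, -0.7]
width: 0.5
grasp_force: 0.0
```

apply_moves:
  targets:
    - [-1, [0, 0, 0.06], [0, 0, 0]]
    - [-1, [0, 0, 0], [0, 0, 0]]

```text
t: 28.42
ee_pos: [601.8, -351.7, 161.5]
orientation: [-3.141, -0.003, 0.0]
ft_force: [0.7, 0.4, 0.7]
width: 0.7
grasp_force: 0.0
```

apply_moves:
  targets:
    - [-1, [0, 0, 0.06], [0, 0, 0]]
    - [-1, [0, 0, 0], [0, 0, 0]]

```text
t: 28.68
ee_pos: [601.8, -351.6, 158.4]
orientation: [-3.141, -0.003, 0.001]
ft_force: [-0.3, 0.1, 0.7]
width: 0.5
grasp_force: 0.0
```

apply_moves:
  targets:
    - [-1, [0, 0, 0.06], [0, 0, 0]]
    - [-1, [0, 0, 0], [0, 0, 0]]

```text
t: 28.92
ee_pos: [601.8, -351.6, 155.4]
orientation: [-3.141, -0.003, 0.001]
ft_force: [-0.5, 0.3, -0.1]
width: 0.3
grasp_force: 0.0
```

apply_moves:
  targets:
    - [-1, [0, 0, 0.06], [0, 0, 0]]
    - [-1, [0, 0, 0], [0, 0, 0]]

```text
t: 29.18
ee_pos: [601.8, -351.6, 152.4]
orientation: [-3.141, -0.003, 0.001]
ft_force: [-0.3, 0.8, 0.2]
width: 0.8
grasp_force: 0.0
```

apply_moves:
  targets:
    - [-1, [0, 0, 0.06], [0, 0, 0]]
    - [-1, [0, 0, 0], [0, 0, 0]]

```text
t: 29.42
ee_pos: [601.8, -351.6, 149.4]
orientation: [-3.141, -0.003, 0.001]
ft_force: [0.4, -1.0, -0.3]
width: 0.5
grasp_force: 0.0
```

apply_moves:
  targets:
    - [-1, [0, 0, 0.06], [0, 0, 0]]
    - [-1, [0, 0, 0], [0, 0, 0]]

```text
t: 29.68
ee_pos: [602.2, -351.8, 146.8]
orientation: [3.141, 0.003, 0.001]
ft_force: [-0.8, 0.7, 0.7]
width: 0.4
grasp_force: 0.9
```

apply_moves:
  targets:
    - [-1, [0, 0, 0.05], [0, 0, 0]]
    - [-1, [0, 0, 0], [0, 0, 0]]

```text
t: 29.92
ee_pos: [602.2, -351.9, 144.4]
orientation: [3.141, 0.003, 0.001]
ft_force: [0.1, 0.2, 3.4]
width: 0.1
grasp_force: 1.6
```

```bash
python3 noz.py; python3 - <<'E'
from h import *
im,T=wimg(); a=ctrl.get_image("scene")["pixels"][190:290,140:240]
cv2.imwrite("pics/w10.png",np.hstack([cv2.resize(a,(400,400),interpolation=2),cv2.resize(im["pixels"][170:290,260:380],(400,400))]))
E
```

```text
29.925 [ 602.150646   -351.86238546  144.40300692] 0.10454112912793122 0.102187836979016
red [296 217  39  30 419] [ 615.2 -348.   172. ]
scene 0.69 [184. 248.] [ 604.7 -355.3  177. ]
[(0.59, array([431., 246.])), (0.58, array([436., 249.])), (0.5, array([426., 257.])), (0.42, array([423., 246.]))]
```

View pics/w10.png

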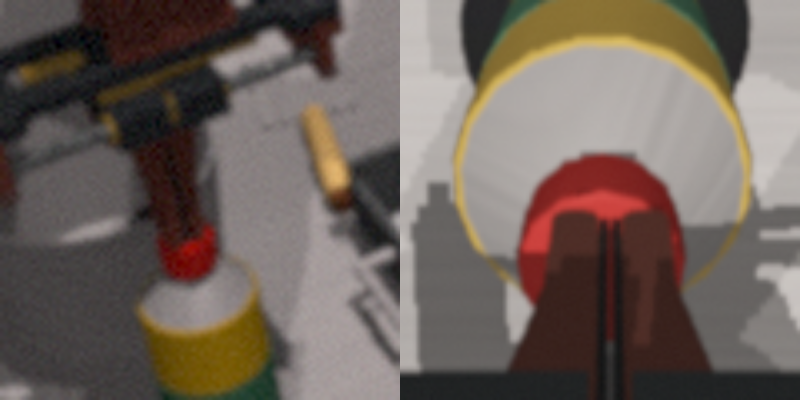

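The fingers are on the cap with contact at a reading of about 147, so the tip offset is about 30 mm. I press on.

apply_moves:
  targets:
    - [-1, [0, 0, 0.05], [0, 0, 0]]
    - [-1, [0, 0, 0.04], [0, 0, 0]]
    - [-1, [0, 0, 0], [0, 0, 0]]

```text
t: 30.75
ee_pos: [602.1, -351.9, 140.0]
orientation: [3.141, 0.003, 0.001]
ft_force: [-0.2, -0.1, 6.4]
width: 0.4
grasp_force: 2.9
```

apply_moves:
  targets:
    - [-1, [0, 0, 0.03], [0, 0, 0]]
    - [-1, [0, 0, 0], [0, 0, 0]]

```text
t: 31.0
ee_pos: [602.2, -351.9, 139.8]
orientation: [3.141, 0.003, 0.001]
ft_force: [-2.9, 1.2, 13.0]
width: 0.3
grasp_force: 6.7
```

The cap hit its stop at 13 N, so it is fully pressed. I hold briefly, release, and travel to the tray.

apply_moves:
  targets:
    - [-1, [0, 0, 0], [0, 0, 0]]
    - [-1, [0, 0, 0], [0, 0, 0]]
    - [-1, [0, 0, -0.3], [0, 0, 0]]
    - [-1, [0, 0, -0.8], [0, 0, 0]]
    - [0, [0, 0, -0.9], [0, 0, 0]]
    - [0.2, [-0.2, -0.9, 0], [0, 0, 0]]
    - [0.2, [-0.2, -0.9, 0], [0, 0, 0]]
    - [0.2, [-0.2, -0.9, 0], [0, 0, 0]]

```text
t: 32.0
ee_pos: [570.6, -215.3, 237.7]
orientation: [-3.141, -0.002, 0.002]
ft_force: [-0.1, -0.0, 1.3]
width: 36.7
grasp_force: 0.0
```

apply_moves:
  targets:
    - [0.2, [-0.2, -0.9, 0], [0, 0, 0]]
    - [0.2, [-0.2, -0.9, 0], [0, 0, 0]]
    - [0.2, [-0.2, -0.9, 0], [0, 0, 0]]
    - [0.2, [-0.2, -0.9, 0], [0, 0, 0]]
    - [0.2, [-0.2, -0.9, 0], [0, 0, 0]]
    - [0.2, [-0.2, -0.9, 0], [0, 0, 0]]
    - [0.2, [-0.2, -0.9, 0], [0, 0, 0]]
    - [0.2, [-0.2, -0.9, 0], [0, 0, 0]]

```text
t: 33.0
ee_pos: [489.9, 144.3, 237.9]
orientation: [3.141, 0.003, -0.002]
ft_force: [0.4, -0.3, 0.4]
width: 52.6
grasp_force: 0.0
```

apply_moves:
  targets:
    - [0.2, [0, -0.8, -0.6], [0, 0, 0]]
    - [0.2, [0, -0.8, -0.6], [0, 0, 0]]
    - [0.2, [0, -0.8, 0], [0, 0, 0]]
    - [0.2, [0, 0, 0], [0, 0, 0]]

```text
t: 33.5
ee_pos: [490.1, 265.0, 297.9]
orientation: [3.142, 0.008, -0.001]
ft_force: [-0.4, 0.0, -0.0]
width: 52.7
grasp_force: 0.0
```

```bash
cat > sk.py <<'E'
from h import *
s,T=tool();print(s["t"],s["ee_pos"],yaw(T),s["qpos"][5],s["width"])
def show(c,im,T):
    for r in ctrl.pinpoint("skewer0",c): print(c,round(r["score"],2),np.round(r["xy"]),at_z(im,r["xy"],16,T).round(1))
    for r in ctrl.masks_of("skewer0",c):
        if r["score"]<.4: continue
        v,u=np.nonzero(r["region"]); P=np.array([at_z(im,(a,b),10,T)[:2] for a,b in zip(u,v)])
        vx,vy,x0,y0=cv2.fitLine(P.astype(np.float32),cv2.DIST_HUBER,0,.01,.01).ravel()
        if vx<0: vx,vy=-vx,-vy
        a=(P-[x0,y0])@[vx,vy]
        print(c,"mask",round(r["score"],2),[round(float(q),1) for q in (x0,y0,np.degrees(np.arctan2(vy,vx)),np.ptp(a))])
im,T=wimg(); cv2.imwrite("pics/w11.png",im["pixels"]); show("wrist",im,T)
im=ctrl.get_image("top"); show("top",im,None)
E
python3 sk.py
```

```text
33.5 [490.14024821 264.95407841 297.91087442] 0.27873281500826314 2.0398244766439877 52.68981050520986
wrist 0.88 [349. 130.] [527.2 228.4  16. ]
wrist 0.75 [226. 140.] [511.4 403.3  16. ]
wrist 0.68 [286. 129.] [528.  317.5  16. ]
wrist mask 0.97 [510.1, 319.6, -5.7, 331.8]
wrist mask 0.81 [512.7, 232.3, -8.0, 329.8]
wrist mask 0.76 [495.6, 410.6, -6.3, 332.4]
top 0.8 [250. 219.] [524.2 233.4  16. ]
top 0.58 [221. 218.] [527.3 322.6  16. ]
top 0.52 [219. 216.] [533.2 328.   16. ]
top mask 0.81 [492.6, 237.8, -7.9, 324.2]
top mask 0.73 [393.3, 424.7, -6.8, 114.1]
top mask 0.52 [604.5, 313.1, -7.5, 91.5]
top mask 0.48 [624.1, -404.1, -73.3, 36.9]
```

View pics/w11.png

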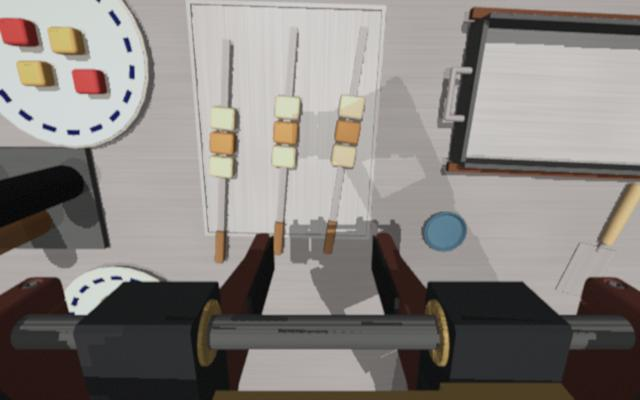

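The wrist view shows three skewers with middle blocks at (347,132), (286,132) and (223,142). They map to about (527,230), (528,318) and (511,404), with yaw about -8°, -6° and -6°. I approach the nearest.

apply_moves:
  targets:
    - [0.35, [0.74, 0.7, 0], [0, 0, 0]]
    - [0.35, [0, 0, 0.8], [0, 0, 0.09]]
    - [0.35, [0, 0, 0.8], [0, 0, 0]]
    - [0.35, [0, 0, 0.8], [0, 0, 0]]
    - [0.35, [0, 0, 0.8], [0, 0, 0]]
    - [0.35, [0, 0, 0], [0, 0, 0]]

```text
t: 34.55
ee_pos: [525.7, 226.4, 135.6]
orientation: [3.131, -0.221, -0.009]
ft_force: [0.2, 0.6, -0.3]
width: 59.1
grasp_force: 0.0
```

```bash
sed -i 's/^im=ctrl.get_image("top").*//' sk.py; python3 sk.py
```

```text
34.55 [525.73346513 226.39500327 135.59738459] -8.062006344302967 2.097425351258247 59.084686875922046
wrist 0.86 [230. 197.] [524.  317.7  16. ]
wrist 0.68 [319. 183.] [525.7 229.6  16. ]
wrist 0.61 [150. 220.] [512.1 403.5  16. ]
wrist mask 0.78 [553.6, 316.8, -6.2, 335.4]
wrist mask 0.76 [544.1, 407.3, -6.7, 204.2]
```

apply_moves:
  targets:
    - [0.35, [0, -0.06, 0.8], [0, 0, 0]]
    - [0.35, [0, 0, 0.8], [0, 0, 0]]
    - [0.35, [0, 0, 0.8], [0, 0, 0]]
    - [0.35, [0, 0, 0.4], [0, 0, 0]]
    - [0.35, [0, 0, 0.2], [0, 0, 0]]
    - [0.35, [0, 0, 0], [0, 0, 0]]

```text
t: 35.45
ee_pos: [529.0, 231.3, -11.2]
orientation: [-3.134, 0.219, -0.001]
ft_force: [0.3, 0.2, -0.2]
width: 59.2
grasp_force: 0.0
```

apply_moves:
  targets:
    - [0.35, [0, 0, 0.06], [0, 0, 0]]
    - [0.35, [0, 0, 0], [0, 0, 0]]
    - [-1, [0, 0, 0], [0, 0, 0]]
    - [-1, [0, 0, 0], [0, 0, 0]]
    - [-1, [0, 0, 0], [0, 0, 0]]
    - [-1, [0, 0, 0], [0, 0, 0]]

```text
t: 36.2
ee_pos: [528.4, 231.1, -14.7]
orientation: [-3.134, 0.219, -0.0]
ft_force: [-0.9, -0.2, 1.8]
width: 33.7
grasp_force: 30.0
```

apply_moves:
  targets:
    - [-1, [0, 0, -0.4], [0, 0, 0]]
    - [-1, [0, 0, -0.8], [0, 0, 0]]
    - [-1, [0, 0, -0.8], [0, 0, 0]]
    - [-1, [0, 0, -0.4], [0, 0, 0]]
    - [-1, [0, 0, 0], [0, 0, 0]]

```text
t: 36.83
ee_pos: [529.7, 231.7, 107.9]
orientation: [-3.132, 0.219, -0.007]
ft_force: [-0.5, -0.2, -0.7]
width: 33.9
grasp_force: 30.0
```

```bash
python3 - <<'E'
from h import *
w=ctrl.get_image("wrist")
for f,pos,yw in [("w1",[561.4,-67.5,313.06],.33),("w2",[547.1,-78.5,180.65],0)]:
    G=np.eye(4);G[:3,:3]=R.from_euler("z",yw,degrees=True).as_matrix()@np.diag([1,-1,-1.]);G[:3,3]=pos
    g=cv2.imread(f"pics/{f}.png",0); g[255:]=0
    L=cv2.createLineSegmentDetector().detect(g)[0][:,0]
    for l in L:
        if np.hypot(l[2]-l[0],l[3]-l[1])<70 or min(l[0],l[2])<130 or max(l[0],l[2])>500 or max(l[1],l[3])>252: continue
        for z in (65,):
            a,b=at_z(w,l[:2],z,G),at_z(w,l[2:],z,G); d=b-a
            print(f,l.round(0),a[:2].round(0),b[:2].round(0),round((np.degrees(np.arctan2(d[1],d[0]))+45)%90-45,2))
E
```

```text
w1 [411. 208. 426.  93.] [ 494. -192.] [ 648. -198.] -2.2
w1 [234. 199. 409. 207.] [505.  55.] [ 495. -190.] -2.32
w1 [166. 252. 144.  64.] [424. 160.] [680. 155.] -1.28
w1 [229.  84. 233. 198.] [657.  51.] [507.  57.] -2.16
w1 [436.  92. 419. 215.] [ 650. -211.] [ 484. -204.] -2.34
w1 [212.  69. 442.  80.] [675.  71.] [ 664. -217.] -2.19
w1 [417. 105. 314. 101.] [ 634. -188.] [637. -57.] -1.47
w1 [358. 218. 219. 213.] [ 479. -118.] [485.  78.] -1.91
w1 [332.  89. 232.  85.] [652. -79.] [657.  48.] -2.16
w1 [313. 100. 233.  97.] [639. -55.] [642.  47.] -1.43
w1 [227.  81. 421.  91.] [660.  54.] [ 651. -191.] -2.24
w2 [432. 230. 454.  75.] [ 500. -188.] [ 646. -194.] -2.31
w2 [196. 220. 316. 224.] [510.  47.] [506. -72.] -2.09
w2 [453.  74. 181.  63.] [ 647. -193.] [656.  45.] -2.19
w2 [181.  64. 194. 219.] [655.  45.] [511.  49.] -1.92
w2 [176. 232. 158.  57.] [497.  69.] [661.  64.] -1.96
w2 [152.  39. 482.  53.] [674.  67.] [ 663. -216.] -2.19
w2 [466.  94. 452. 182.] [ 630. -206.] [ 550. -203.] -2.36
w2 [247. 244. 168. 241.] [485.  -2.] [487.  78.] -1.89
w2 [449.  91. 299.  87.] [ 633. -191.] [636. -58.] -1.55
w2 [153.  57. 477.  70.] [661.  68.] [ 650. -213.] -2.21
w2 [298.  84. 186.  81.] [638. -57.] [641.  42.] -1.43
w2 [448.  62. 354.  58.] [ 656. -187.] [ 659. -106.] -2.22
```

apply_moves:
  targets:
    - [-1, [0, 0, 0], [0, 0, -0.065]]
    - [-1, [0.1, 0.8, 0], [0, 0, 0]]
    - [-1, [0.12, 0.85, 0], [0, 0, 0]]
    - [-1, [0.12, 0.85, 0], [0, 0, 0]]
    - [-1, [0.12, 0.85, 0], [0, 0, 0]]
    - [-1, [0.12, 0.85, 0], [0, 0, 0]]
    - [-1, [0.12, 0.85, 0], [0, 0, 0]]
    - [-1, [0.12, 0.85, 0], [0, 0, 0]]

```text
t: 37.88
ee_pos: [557.3, -66.5, 104.0]
orientation: [-3.141, 0.059, 0.004]
ft_force: [0.3, 0.9, -1.1]
width: 33.9
grasp_force: 30.0
```

apply_moves:
  targets:
    - [-1, [0.12, 0.85, 0], [0, 0, 0]]
    - [-1, [0.12, 0.85, 0.3], [0, 0, 0]]
    - [-1, [0, 0, 0.3], [0, 0, 0]]
    - [-1, [0, 0, 0], [0, 0, 0]]
    - [-1, [0, 0, 0], [0, 0, 0]]

```text
t: 38.5
ee_pos: [566.7, -149.4, 74.9]
orientation: [-3.141, 0.057, 0.002]
ft_force: [0.3, 0.4, 0.0]
width: 33.8
grasp_force: 30.0
```

```bash
cat > pl.py <<'E'
import sys; from h import *
z=float(sys.argv[1])
s,T=tool();print(s["t"],s["ee_pos"],yaw(T),R.from_matrix(T[:3,:3]).as_rotvec().round(3),s["width"])
im,T=wimg()
for r in ctrl.pinpoint("skewer0","wrist"): print(round(r["score"],2),np.round(r["xy"]),at_z(im,r["xy"],z,T).round(1))
for r in ctrl.masks_of("skewer0","wrist"):
    if r["score"]<.4: continue
    v,u=np.nonzero(r["region"]); P=np.array([at_z(im,(a,b),z,T)[:2] for a,b in zip(u,v)])
    vx,vy,x0,y0=cv2.fitLine(P.astype(np.float32),cv2.DIST_HUBER,0,.01,.01).ravel()
    if vx<0: vx,vy=-vx,-vy
    print("mask",round(r["score"],2),[round(float(q),1) for q in (x0,y0,np.degrees(np.arctan2(vy,vx)),np.ptp((P-[x0,y0])@[vx,vy]))])
E
python3 pl.py 100
```

```text
38.5 [ 566.68590569 -149.37937535   74.92511273] -2.075719249722982 [-3.141e+00  5.700e-02  2.000e-03] 33.77849696327472
0.86 [326. 258.] [ 560.1 -151.1  100. ]
mask 0.92 [598.9, -150.3, -2.1, 220.1]
```

apply_moves:
  targets:
    - [-1, [0, 0, 0.4], [0, 0, 0]]
    - [-1, [0, 0, 0.2], [0, 0, 0]]
    - [-1, [0, 0, 0], [0, 0, 0]]

```text
t: 39.02
ee_pos: [566.6, -150.2, 44.8]
orientation: [-3.141, 0.058, 0.002]
ft_force: [-0.5, 0.2, -1.2]
width: 33.8
grasp_force: 30.0
```

apply_moves:
  targets:
    - [-1, [0, 0, 0.06], [0, 0, 0]]
    - [-1, [0, 0, 0], [0, 0, 0]]

```text
t: 39.28
ee_pos: [567.3, -150.7, 42.5]
orientation: [3.141, -0.059, 0.001]
ft_force: [0.0, 0.2, -0.8]
width: 33.6
grasp_force: 30.0
```

apply_moves:
  targets:
    - [-1, [0, 0, 0.04], [0, 0, 0]]
    - [-1, [0, 0, 0], [0, 0, 0]]

```text
t: 39.52
ee_pos: [567.0, -150.6, 40.2]
orientation: [-3.141, 0.059, 0.0]
ft_force: [-0.3, 0.3, 0.4]
width: 33.7
grasp_force: 30.0
```

apply_moves:
  targets:
    - [-1, [0, 0, 0.04], [0, 0, 0]]
    - [-1, [0, 0, 0], [0, 0, 0]]

```text
t: 39.78
ee_pos: [566.9, -150.6, 38.1]
orientation: [-3.141, 0.059, 0.0]
ft_force: [0.2, 0.1, -1.0]
width: 33.7
grasp_force: 30.0
```

apply_moves:
  targets:
    - [-1, [0, 0, 0.03], [0, 0, 0]]
    - [-1, [0, 0, 0], [0, 0, 0]]

```text
t: 40.02
ee_pos: [567.0, -150.6, 36.6]
orientation: [-3.141, 0.059, 0.0]
ft_force: [0.1, -0.2, -0.9]
width: 33.8
grasp_force: 30.0
```

apply_moves:
  targets:
    - [-1, [0, 0, 0.02], [0, 0, 0]]
    - [-1, [0, 0, 0], [0, 0, 0]]

```text
t: 40.28
ee_pos: [567.1, -150.6, 36.3]
orientation: [3.141, -0.059, 0.0]
ft_force: [-1.3, 0.2, 5.5]
width: 33.6
grasp_force: 30.0
```

apply_moves:
  targets:
    - [-0.1, [0, 0, 0], [0, 0, 0]]
    - [0.1, [0, 0, 0], [0, 0, 0]]
    - [0.35, [0, 0, 0], [0, 0, 0]]
    - [0.35, [0, 0, 0], [0, 0, 0]]
    - [0.35, [0, 0, -0.3], [0, 0, 0]]
    - [0.35, [0, 0, -0.8], [0, 0, 0]]
    - [0.35, [0, 0, -0.8], [0, 0, 0]]
    - [0.35, [0, 0, 0], [0, 0, 0]]

```text
t: 41.28
ee_pos: [569.7, -151.4, 135.0]
orientation: [3.139, -0.059, 0.011]
ft_force: [-0.3, -0.4, 1.3]
width: 59.3
grasp_force: 0.0
```

```bash
python3 pl.py 67
```

```text
41.275 [ 569.70450717 -151.35191432  134.9721191 ] -2.1462527874342725 [ 3.139 -0.059  0.011] 59.34932736810973
0.64 [322. 205.] [ 564.8 -151.3   67. ]
mask 0.69 [571.5, -151.1, -2.1, 325.7]
```

apply_moves:
  targets:
    - [0.35, [-0.12, -0.93, 0], [0, 0, 0]]
    - [0.35, [-0.12, -0.93, 0], [0, 0, 0]]
    - [0.35, [-0.12, -0.93, 0], [0, 0, 0]]
    - [0.35, [-0.12, -0.93, 0], [0, 0, 0]]
    - [0.35, [-0.12, -0.93, 0], [0, 0, 0]]
    - [0.35, [-0.12, -0.93, 0], [0, 0, 0]]
    - [0.35, [-0.12, -0.93, 0], [0, 0, 0]]
    - [0.35, [-0.12, -0.93, 0], [0, 0, 0]]

```text
t: 42.42
ee_pos: [531.7, 224.0, 129.2]
orientation: [3.14, -0.059, -0.004]
ft_force: [0.2, -0.1, -0.5]
width: 59.0
grasp_force: 0.0
```

apply_moves:
  targets:
    - [0.35, [-0.12, -0.93, 0], [0, 0, 0]]
    - [0.35, [-0.12, -0.93, 0], [0, 0, 0]]
    - [0.35, [0, 0, 0], [0, 0, 0.045]]
    - [0.35, [0, 0, 0], [0, 0, 0]]

```text
t: 42.92
ee_pos: [523.3, 316.3, 129.1]
orientation: [3.135, -0.167, -0.004]
ft_force: [0.7, -0.4, -0.5]
width: 59.1
grasp_force: 0.0
```

```bash
python3 pl.py 16
```

```text
42.925 [523.32660687 316.26632426 129.08898101] -6.104469294731425 [ 3.135 -0.167 -0.004] 59.11457980008219
0.8 [230. 210.] [507.5 408.6  16. ]
0.58 [319. 187.] [521.8 319.7  16. ]
mask 0.7 [535.2, 316.2, -5.7, 328.0]
mask 0.68 [572.9, 311.1, 38.5, 372.8]
```

apply_moves:
  targets:
    - [0.35, [0.02, -0.04, 0.8], [0, 0, 0]]
    - [0.35, [0, 0, 0.8], [0, 0, 0]]
    - [0.35, [0, 0, 0.8], [0, 0, 0]]
    - [0.35, [0, 0, 0.4], [0, 0, 0]]
    - [0.35, [0, 0, 0.08], [0, 0, 0]]
    - [0.35, [0, 0, 0], [0, 0, 0]]
    - [0.35, [0, 0, 0], [0, 0, 0]]

```text
t: 43.95
ee_pos: [526.8, 318.8, -11.8]
orientation: [-3.136, 0.17, -0.003]
ft_force: [-0.3, 0.6, -1.1]
width: 59.1
grasp_force: 0.0
```

apply_moves:
  targets:
    - [0.35, [-0.04, 0, 0.06], [0, 0, 0]]
    - [0.35, [0, 0, 0], [0, 0, 0]]
    - [-1, [0, 0, 0], [0, 0, 0]]
    - [-1, [0, 0, 0], [0, 0, 0]]
    - [-1, [0, 0, 0], [0, 0, 0]]
    - [-1, [0, 0, 0], [0, 0, 0]]

```text
t: 44.7
ee_pos: [523.8, 318.4, -16.2]
orientation: [3.137, -0.17, -0.0]
ft_force: [-0.8, -1.1, 0.6]
width: 33.5
grasp_force: 30.0
```

apply_moves:
  targets:
    - [-1, [0, 0, -0.4], [0, 0, 0]]
    - [-1, [0, 0, -0.8], [0, 0, 0]]
    - [-1, [0, 0, -0.8], [0, 0, 0]]
    - [-1, [0, 0, -0.4], [0, 0, -0.045]]
    - [-1, [0, 0, 0], [0, 0, 0]]

```text
t: 45.32
ee_pos: [525.1, 319.2, 106.6]
orientation: [-3.139, 0.06, -0.006]
ft_force: [-0.2, 0.4, -0.9]
width: 33.7
grasp_force: 30.0
```

apply_moves:
  targets:
    - [-1, [0.13, 0.86, 0], [0, 0, 0]]
    - [-1, [0.13, 0.86, 0], [0, 0, 0]]
    - [-1, [0.13, 0.86, 0], [0, 0, 0]]
    - [-1, [0.13, 0.86, 0], [0, 0, 0]]
    - [-1, [0.13, 0.86, 0], [0, 0, 0]]
    - [-1, [0.13, 0.86, 0], [0, 0, 0]]
    - [-1, [0.13, 0.86, 0], [0, 0, 0]]
    - [-1, [0.13, 0.86, 0], [0, 0, 0]]

```text
t: 46.32
ee_pos: [562.1, -28.7, 102.9]
orientation: [-3.141, 0.062, 0.002]
ft_force: [0.3, 0.3, -0.8]
width: 33.6
grasp_force: 30.0
```

apply_moves:
  targets:
    - [-1, [0.13, 0.86, 0], [0, 0, 0]]
    - [-1, [0, 0, 0.4], [0, 0, 0]]
    - [-1, [0, 0, 0.3], [0, 0, 0]]
    - [-1, [0, 0, 0], [0, 0, 0]]
    - [-1, [0, 0, 0], [0, 0, 0]]

```text
t: 46.95
ee_pos: [567.7, -69.9, 68.7]
orientation: [-3.141, 0.058, 0.0]
ft_force: [0.1, 0.6, -1.0]
width: 34.1
grasp_force: 30.0
```

```bash
python3 pl.py 100
```

```text
46.95 [567.71656707 -69.91683226  68.74529269] -2.1091002292065575 [-3.141  0.058  0.   ] 34.10372598603596
0.62 [449. 230.] [ 578.  -136.8  100. ]
0.57 [320. 249.] [569.5 -68.6 100. ]
mask 0.7 [617.4, -139.1, -1.7, 136.3]
mask 0.62 [601.5, -71.0, -2.0, 211.9]
```

Lower to contact (expected near 35).

apply_moves:
  targets:
    - [-1, [0, 0, 0.3], [0, 0, 0]]
    - [-1, [0, 0, 0.2], [0, 0, 0]]
    - [-1, [0, 0, 0], [0, 0, 0]]
    - [-1, [0, 0, 0.06], [0, 0, 0]]
    - [-1, [0, 0, 0], [0, 0, 0]]

```text
t: 47.72
ee_pos: [567.7, -70.5, 40.7]
orientation: [-3.141, 0.059, 0.0]
ft_force: [-0.8, -0.7, -1.6]
width: 33.9
grasp_force: 30.0
```

apply_moves:
  targets:
    - [-1, [0, 0, 0.04], [0, 0, 0]]
    - [-1, [0, 0, 0], [0, 0, 0]]

```text
t: 47.98
ee_pos: [567.7, -70.5, 38.8]
orientation: [-3.141, 0.059, -0.0]
ft_force: [-0.0, 1.2, -2.0]
width: 33.8
grasp_force: 30.0
```

apply_moves:
  targets:
    - [-1, [0, 0, 0.03], [0, 0, 0]]
    - [-1, [0, 0, 0], [0, 0, 0]]

```text
t: 48.22
ee_pos: [567.6, -70.5, 37.2]
orientation: [-3.141, 0.059, 0.0]
ft_force: [-0.3, -0.8, -0.1]
width: 33.8
grasp_force: 30.0
```

apply_moves:
  targets:
    - [-1, [0, 0, 0.03], [0, 0, 0]]
    - [-1, [0, 0, 0], [0, 0, 0]]

```text
t: 48.48
ee_pos: [567.6, -70.5, 35.6]
orientation: [-3.141, 0.059, 0.0]
ft_force: [-0.1, -0.2, -0.9]
width: 34.0
grasp_force: 30.0
```

apply_moves:
  targets:
    - [-1, [0, 0, 0.02], [0, 0, 0]]
    - [-1, [0, 0, 0], [0, 0, 0]]

```text
t: 48.72
ee_pos: [567.7, -70.5, 34.7]
orientation: [-3.141, 0.059, -0.0]
ft_force: [-0.8, 0.5, -0.4]
width: 33.9
grasp_force: 30.0
```

apply_moves:
  targets:
    - [-1, [0, 0, 0.02], [0, 0, 0]]
    - [-1, [0, 0, 0], [0, 0, 0]]

```text
t: 48.98
ee_pos: [567.8, -70.5, 34.7]
orientation: [3.141, -0.059, 0.0]
ft_force: [-2.6, 0.4, 9.1]
width: 33.8
grasp_force: 30.0
```

apply_moves:
  targets:
    - [-0.1, [0, 0, 0], [0, 0, 0]]
    - [0.1, [0, 0, 0], [0, 0, 0]]
    - [0.35, [0, 0, 0], [0, 0, 0]]
    - [0.35, [0, 0, 0], [0, 0, 0]]
    - [0.35, [0, 0, -0.3], [0, 0, 0]]
    - [0.35, [0, 0, -0.8], [0, 0, 0]]
    - [0.35, [0, 0, -0.8], [0, 0, 0]]
    - [0.35, [0, 0, 0], [0, 0, 0]]

```text
t: 49.98
ee_pos: [570.4, -70.9, 132.9]
orientation: [3.14, -0.059, 0.012]
ft_force: [0.0, -0.3, 0.1]
width: 59.6
grasp_force: 0.0
```

```bash
python3 pl.py 67
```

```text
49.975 [570.42419921 -70.88576196 132.85854607] -2.1431007158867055 [ 3.14  -0.059  0.012] 59.55240024490027
0.93 [321. 202.] [568.7 -69.8  67. ]
0.86 [420. 204.] [ 564.2 -150.6   67. ]
mask 0.71 [574.1, -70.8, -1.9, 326.9]
mask 0.69 [586.0, -151.8, -2.0, 326.3]
```

apply_moves:
  targets:
    - [0.35, [-0.15, -0.94, 0], [0, 0, 0]]
    - [0.35, [-0.15, -0.94, 0], [0, 0, 0]]
    - [0.35, [-0.15, -0.94, 0], [0, 0, 0]]
    - [0.35, [-0.15, -0.94, 0], [0, 0, 0]]
    - [0.35, [-0.15, -0.94, 0], [0, 0, 0]]
    - [0.35, [-0.15, -0.94, 0], [0, 0, 0]]
    - [0.35, [-0.15, -0.94, 0], [0, 0, 0]]
    - [0.35, [-0.15, -0.94, 0], [0, 0, 0]]

```text
t: 51.12
ee_pos: [520.5, 308.5, 127.1]
orientation: [3.139, -0.059, -0.004]
ft_force: [-0.4, 0.0, -0.1]
width: 59.4
grasp_force: 0.0
```

apply_moves:
  targets:
    - [0.35, [-0.15, -0.94, 0], [0, 0, 0]]
    - [0.35, [-0.15, -0.94, 0], [0, 0, 0]]
    - [0.35, [0, 0, 0], [0, 0, 0.048]]
    - [0.35, [0, 0, 0], [0, 0, 0]]

```text
t: 51.62
ee_pos: [509.2, 401.8, 126.9]
orientation: [3.135, -0.175, -0.004]
ft_force: [-0.9, -0.4, 0.1]
width: 59.1
grasp_force: 0.0
```

```bash
python3 pl.py 16
```

```text
51.625 [509.15580785 401.7709036  126.87512025] -6.3745625027161 [ 3.135 -0.175 -0.004] 59.08624321558998
0.79 [318. 187.] [508.2 406.2  16. ]
mask 0.59 [515.9, 406.3, -6.2, 328.9]
```

apply_moves:
  targets:
    - [0.35, [0, -0.09, 0.8], [0, 0, 0]]
    - [0.35, [0, 0, 0.8], [0, 0, 0]]
    - [0.35, [0, 0, 0.8], [0, 0, 0]]
    - [0.35, [0, 0, 0.4], [0, 0, 0]]
    - [0.35, [-0.03, 0, 0.06], [0, 0, 0]]
    - [0.35, [0, 0, 0.03], [0, 0, 0]]
    - [0.35, [0, 0, 0], [0, 0, 0]]

```text
t: 52.65
ee_pos: [510.3, 407.3, -14.3]
orientation: [-3.135, 0.177, -0.003]
ft_force: [0.0, 0.0, 0.9]
width: 59.3
grasp_force: 0.0
```

apply_moves:
  targets:
    - [-1, [-0.03, 0.02, 0], [0, 0, 0]]
    - [-1, [0, 0, 0], [0, 0, 0]]
    - [-1, [0, 0, 0], [0, 0, 0]]
    - [-1, [0, 0, 0], [0, 0, 0]]

```text
t: 53.15
ee_pos: [507.9, 405.9, -15.4]
orientation: [-3.136, 0.177, -0.0]
ft_force: [-1.2, 0.2, 3.1]
width: 33.8
grasp_force: 30.0
```

apply_moves:
  targets:
    - [-1, [0, 0, -0.4], [0, 0, 0]]
    - [-1, [0, 0, -0.8], [0, 0, 0]]
    - [-1, [0, 0, -0.8], [0, 0, 0]]
    - [-1, [0, 0, -0.4], [0, 0, -0.047]]
    - [-1, [0, 0, 0], [0, 0, 0]]

```text
t: 53.78
ee_pos: [509.0, 406.7, 107.1]
orientation: [-3.138, 0.062, -0.006]
ft_force: [-0.2, -0.9, -1.6]
width: 33.8
grasp_force: 30.0
```

apply_moves:
  targets:
    - [-1, [0.17, 0.88, 0], [0, 0, 0]]
    - [-1, [0.17, 0.88, 0], [0, 0, 0]]
    - [-1, [0.17, 0.88, 0], [0, 0, 0]]
    - [-1, [0.17, 0.88, 0], [0, 0, 0]]
    - [-1, [0.17, 0.88, 0], [0, 0, 0]]
    - [-1, [0.17, 0.88, 0], [0, 0, 0]]
    - [-1, [0.17, 0.88, 0], [0, 0, 0]]
    - [-1, [0.17, 0.88, 0], [0, 0, 0]]

```text
t: 54.78
ee_pos: [561.2, 49.9, 103.3]
orientation: [3.141, -0.064, -0.003]
ft_force: [0.6, -0.3, -0.2]
width: 33.8
grasp_force: 30.0
```

apply_moves:
  targets:
    - [-1, [0.17, 0.88, 0], [0, 0, 0]]
    - [-1, [0, 0, 0.4], [0, 0, 0]]
    - [-1, [0, 0, 0.3], [0, 0, 0]]
    - [-1, [0, 0, 0], [0, 0, 0]]
    - [-1, [0, 0, 0], [0, 0, 0]]

```text
t: 55.4
ee_pos: [568.8, 7.7, 69.3]
orientation: [-3.141, 0.06, 0.0]
ft_force: [-0.4, 0.3, -1.1]
width: 34.0
grasp_force: 30.0
```

```bash
python3 pl.py 100
```

```text
55.4 [568.78206405   7.70046295  69.26592323] -2.1965358426636987 [-3.141  0.06   0.   ] 34.020898755270885
0.95 [574. 228.] [ 577.6 -124.4  100. ]
0.7 [447. 225.] [581.6 -58.1 100. ]
0.55 [323. 250.] [569.6   7.6 100. ]
mask 0.77 [602.6, 6.2, -2.2, 212.6]
mask 0.73 [596.7, -125.3, -2.1, 220.4]
mask 0.59 [618.6, -59.5, -1.5, 136.8]
```

apply_moves:
  targets:
    - [-1, [0, 0, 0.3], [0, 0, 0]]
    - [-1, [0, 0, 0.2], [0, 0, 0]]
    - [-1, [0, 0, 0], [0, 0, 0]]
    - [-1, [0, 0, 0.08], [0, 0, 0]]
    - [-1, [0, 0, 0], [0, 0, 0]]

```text
t: 56.18
ee_pos: [568.7, 7.1, 40.1]
orientation: [-3.141, 0.061, 0.0]
ft_force: [-0.3, -1.0, -0.6]
width: 33.7
grasp_force: 30.0
```

apply_moves:
  targets:
    - [-1, [0, 0, 0.05], [0, 0, 0]]
    - [-1, [0, 0, 0], [0, 0, 0]]

```text
t: 56.42
ee_pos: [568.7, 7.1, 37.7]
orientation: [-3.141, 0.061, 0.0]
ft_force: [-0.4, -0.0, -1.3]
width: 33.9
grasp_force: 30.0
```

apply_moves:
  targets:
    - [-1, [0, 0, 0.02], [0, 0, 0]]
    - [-1, [0, 0, 0], [0, 0, 0]]

```text
t: 56.68
ee_pos: [568.7, 7.1, 36.7]
orientation: [3.141, -0.061, -0.0]
ft_force: [0.7, 0.2, -0.7]
width: 33.7
grasp_force: 30.0
```

apply_moves:
  targets:
    - [-1, [0, 0, 0.025], [0, 0, 0]]
    - [-1, [0, 0, 0], [0, 0, 0]]

```text
t: 56.92
ee_pos: [568.9, 7.1, 35.6]
orientation: [-3.141, 0.061, -0.0]
ft_force: [-0.8, 0.7, 0.2]
width: 33.9
grasp_force: 30.0
```

apply_moves:
  targets:
    - [-0.1, [0, 0, 0], [0, 0, 0]]
    - [0.1, [0, 0, 0], [0, 0, 0]]
    - [0.35, [0, 0, 0], [0, 0, 0]]
    - [0.35, [0, 0, 0], [0, 0, 0]]
    - [0.35, [0, 0, -0.3], [0, 0, 0]]
    - [0.35, [0, 0, -0.8], [0, 0, 0]]
    - [0.35, [0, 0, -0.9], [0, 0, 0]]
    - [0.35, [0, 0, -0.9], [0, 0, 0]]

```text
t: 57.92
ee_pos: [568.7, 7.1, 182.9]
orientation: [-3.141, 0.061, -0.001]
ft_force: [1.0, -0.3, 0.5]
width: 59.5
grasp_force: 0.0
```

apply_moves:
  targets:
    - [0.35, [0, 0.8, -0.9], [0, 0, 0]]
    - [0.35, [-0.2, 0.8, -0.9], [0, 0, 0]]
    - [0.35, [0, 0, 0], [0, 0, 0]]
    - [0.35, [0, 0, 0], [0, 0, 0]]

```text
t: 58.42
ee_pos: [555.2, -72.2, 270.6]
orientation: [-3.141, 0.062, -0.0]
ft_force: [-0.5, 0.1, 0.6]
width: 59.4
grasp_force: 0.0
```

```bash
python3 pl.py 67; python3 - <<'E'
from h import *
im,T=wimg(); a=ctrl.get_image("scene")["pixels"][175:325,130:380]
cv2.imwrite("pics/w12.png",np.hstack([cv2.resize(a,(400,240),interpolation=2),cv2.resize(im["pixels"][0:240,120:520],(400,240))]))
for r in ctrl.pinpoint("lump0","scene"): print(round(r["score"],2),r["xy"])
E
```

```text
58.425 [555.1979018  -72.21845429 270.5711774 ] -2.272236437601138 [-3.141  0.062 -0.   ] 59.44901611786665
0.82 [320. 155.] [569.2 -69.6  67. ]
0.7 [386. 157.] [ 563.9 -149.6   67. ]
0.63 [257. 155.] [571.8   6.5  67. ]
mask 0.94 [557.4, -70.3, -1.8, 327.7]
mask 0.9 [575.5, -150.9, -2.4, 325.6]
mask 0.84 [583.4, 6.8, -1.8, 327.3]
```

View pics/w12.png

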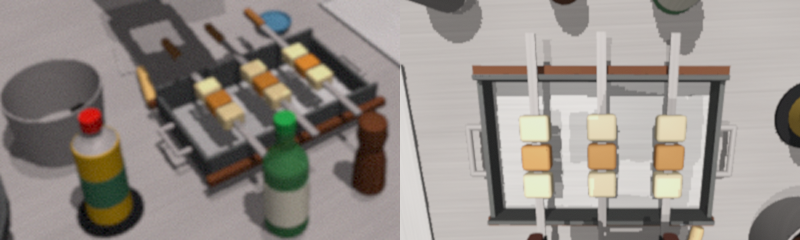

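The final picture shows three parallel skewers across both walls, with block centres at about x=535, 601 and 669 in the right panel. They are about 77–80 mm apart and square to the grill. No lumps show in the trough and the bystanders are in place, so I hand it in.

```bash
python3 -c "
from workcell import ctrl
print(ctrl.close_job())"
```

```text
the job is handed in; nothing more can be done
None
```

I handed the job in after about 58 s of robot time: all four lumps are in the pail, the spray cap was pressed fully down before any skewer was moved, and the three skewers lie level and square across the grill, 77–80 mm apart; the judge's verdict was not shown.

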